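# Load the equipment rail of a vehicle console

### The arm

A 6-joint arm with a two-finger parallel gripper is mounted at the origin on the work surface. World frame = base frame: x ahead of the robot, y to its left, z up, the work surface at z = 0. Lengths are in m, angles in rad, forces in N, time in s.
With the tool pointing down it reaches from about 0.35 to 0.975 m from the base axis. Payload 4.9 kg.
Tool frame: the origin (TCP) lies midway between the tips of the shut fingers; the grasp point (between the pads) lies 19 mm behind it; z points along the fingers, y is the line along which they close (so a half turn about z gives the same grasp; the last joint's range is limited). The gripper opens to 85 mm and grips with 20 to 120 N. Pads are 22 mm wide; open, the fingers measure 114 mm over their backs; the gripper's body (76 mm by 85 mm) begins 54 mm behind the grasp point. The pads swing forward as they close: fully open they stand 13 mm farther back than shut.
Start: joints at [-0.119, 0.053, 1.613, -0, 1.476, -0.119], TCP at [0.625, 0, 0.231] pointing down, gripper open.
Joint ranges: [-3.01, 3.01], [-1.01, 2.22], [0.06, 2.58], [-1.02, 4.17], [0.09, 2.62], [-3.14, 3.14]. Speed limits (rad/s): [2.57, 2.57, 3.14, 3.14, 3.14, 3.14].

### API

Orientations are given as a rotation vector (axis times angle).
In Python, from station import ctrl, optics, job gives the robot as it stands.
- The arm moves only by the shell command python3 -m jog 'ROWS' [OPENING] [FORCE]. ROWS is JSON, a list of rows, each a list of 2 entries, a list of its own where there are three numbers: the shift along the tool's x, y, z in m, then the turn, a rotation vector about the tool's x, y, z in rad. A call has 1 to 5 rows; each row is the pose to reach, as a shift and turn from the pose commanded when the call began, along the tool's axes at that moment; what a row does not reach only later rows make up. A row lasts 1/10 s, in which the tool goes at most 50 mm and 8.59 degrees, less where a joint would pass 70% of its speed; a pose out of reach is approached as far as the arm can. A call with a gripper value outside its range is refused whole. OPENING is the opening, from 0 (shut) to 1 (fully open), set as the call begins (- or left out, the last holds). The fingers move at their own pace and stop on an object; FORCE is the grip in N (left out, the last holds). Time passes only in rows, so rows that repeat a pose let the fingers close. It gives the time, the measured TCP pose, the force, the opening and the grip force at its end, in the units of the state.
- ctrl.get_obs(): the state, without advancing time (a new reading comes with each control period).
- optics.get_image(name): name is "scene" or "side" or "wrist"; returns a dict with "image" (480x640x3 uint8, blue, green, red), "fx", "fy", "cx", "cy" (pixels), "rvec" (rotation vector, rad) and "tvec" (3), from world to camera coordinates, as OpenCV has them; the wrist camera has in their place "mount" (4x4, takes a point from camera to tool coordinates, whose origin is the TCP and whose axes are the flange's). Camera axes: x right, y down, z forward; pixel columns grow to the right and rows downward; lengths in m; the calibration is good to about 2 mm. The wrist camera is an equidistant fisheye: a pixel r from the principal point sees the ray r / f radians off the axis. A picture is of the moment at which its call begins: read the wrist's pose just before it. There is no depth.
- job.finish_job(): hands the job in; it is judged then, once.
The state is a dict: "t": time; "q": joint angles; "dq": joint speeds; "effort": joint torques, N m; "tool_pos": TCP position; "tool_rot": TCP orientation; "contact_force": force on the tool from outside, world axes, zero at the start; "wrist_torque": the same for the moment, N m; "opening": finger opening in m; "grip_force": force on a finger pad.
Only numpy, scipy, OpenCV 4.12 (cv2) and the standard library are available. Lean on these libraries where they do the work, as an engineer would, in place of code of your own. Each camera call takes 0.05 s, during which the arm holds its last target. There are 200 camera calls.

### The job

Take the keeper block out of the rail's loading bay and set it aside upright on the bench, away from the rail. Then load the rail through the bay: first the power supply, slid under the lips right home to the closed end, then every black relay module on the bench, in any order, each slid along until it touches the one before. Finally put the keeper back in the bay, flat and square on the rail's floor, and leave the tape measure, try square and screwdriver alone.

Things in the scene. Friction and masses are not known exactly. Their poses are not given: they have to be found in the camera images.
- rail: fixed steel C-channel on the bench, 442 mm (y) x 72 mm (x), 24 mm high; origin at the centre of its underside. Floor 6 mm up; inside x = -30 to 30, y = -213 to 213 mm, walled all round, 24 mm high. From y = -113 to 213 mm two 5 mm thick lips overhang it, undersides 13 mm above the floor, with a 38 mm slot between them (x = -19 to 19). The rest has no lips: the loading bay
- bay (a point): centre of the loading bay, on the rail's floor (rail x 0, y -163, z 6 mm). The bay is the open 60 mm (x) x 100 mm (y) pocket at the rail's -y end, the only place where a foot can go in or out
- rail_end (a point): closed end of the channel: middle of the end wall's inner face, on the floor (rail x 0, y +213 mm, z 6 mm)
- supply: aluminium power supply with vent slits, symmetrical, 75 mm high, about 0.4 kg; origin at the centre of its underside, z up. Foot 54 mm (x) by 90 mm (y), 8 mm thick; on it a body 30 mm (x) by 80 mm (y), from 8 to 75 mm above the underside, to be gripped across x. In the rail its y runs along the rail, either way round
- keeper: grey plastic keeper block, about 0.25 kg; origin at the centre of its underside, z up. Base 54 mm (x) by 94 mm (y), 20 mm thick, too thick to pass under the lips; on it a grip fin 26 mm (x) by 60 mm (y), from 18 to 62 mm above the underside. At the start it sits in the loading bay with its y along the rail
- tape: bystander: round black tape measure, 64 mm across, 30 mm high; origin at the centre of its underside
- square: bystander: metal try square lying flat, stock 130 mm long; origin under the middle of the stock
- driver: bystander: screwdriver with a green handle, lying on the bench; origin near its middle
- relay1: black plastic relay module, symmetrical, 75 mm high; origin at the centre of its underside, z up. Its foot is a plate 54 mm (x) by 56 mm (y), 8 mm thick; on it stands a body 30 mm (x) by 46 mm (y), from 8 to 75 mm above the underside, to be gripped across x. In the rail its y runs along the rail, either way round. May be absent: two to four are there
- relay2: black plastic relay module, symmetrical, 75 mm high; origin at the centre of its underside, z up. Its foot is a plate 54 mm (x) by 56 mm (y), 8 mm thick; on it stands a body 30 mm (x) by 46 mm (y), from 8 to 75 mm above the underside, to be gripped across x. In the rail its y runs along the rail, either way round. May be absent: two to four are there
- relay3: black plastic relay module, symmetrical, 75 mm high; origin at the centre of its underside, z up. Its foot is a plate 54 mm (x) by 56 mm (y), 8 mm thick; on it stands a body 30 mm (x) by 46 mm (y), from 8 to 75 mm above the underside, to be gripped across x. In the rail its y runs along the rail, either way round. May be absent: two to four are there
- relay4: black plastic relay module, symmetrical, 75 mm high; origin at the centre of its underside, z up. Its foot is a plate 54 mm (x) by 56 mm (y), 8 mm thick; on it stands a body 30 mm (x) by 46 mm (y), from 8 to 75 mm above the underside, to be gripped across x. In the rail its y runs along the rail, either way round. May be absent: two to four are there
There are look-alikes about, which are no part of the job. Leave any turquoise or yellow look-alike of the keeper alone.

How it is judged:
On the way, in this order (a step that is already met when the one before it is completed fails the run):
1. the keeper stands on the bench, clear of the loading bay (horizontal distance between keeper and bay above 0.085 m and height (world z) of keeper below 0.006 m and angle between keeper's own z axis and vertical below 0.1 rad and linear speed of keeper below 0.02 m/s), for 0.2 s.
2. the power supply is under the lips, home at the closed end (x of supply in the frame of rail between -0.006 and 0.006 m and z of supply in the frame of rail between 0.002 and 0.01 m and angle between supply's own z axis and vertical below 0.06 rad and linear speed of supply below 0.02 m/s and y of supply in the frame of rail above 0.16 m), for 0.2 s.
At the end, for the whole second after the job is handed in: The supply is within 8 mm of the closed end; every relay present is in the rail fully under the lips, gaps to neighbours under 8 mm; the keeper is within 8 mm of the bay's centre, on the floor (4 mm), flat (0.06 rad) and square (0.07 rad); all at rest (all of step 2 and x of relay1 in the frame of rail between -0.006 and 0.006 m and z of relay1 in the frame of rail between 0.002 and 0.01 m and angle between each of relay1, relay2, relay3, relay4, keeper's own z axis and vertical below 0.06 rad and linear speed of each of relay1, relay2, relay3, relay4, keeper below 0.02 m/s and y of each of relay1, relay2, relay3, relay4 in the frame of rail above -0.088 m and (distance between relay1 and supply below 0.081 m or distance between relay1 and relay2 below 0.064 m or distance between relay1 and relay3 below 0.064 m or distance between relay1 and relay4 below 0.064 m) and x of relay2 in the frame of rail between -0.006 and 0.006 m and z of relay2 in the frame of rail between 0.002 and 0.01 m and (distance between relay2 and supply below 0.081 m or distance between relay2 and relay1 below 0.064 m or distance between relay2 and relay3 below 0.064 m or distance between relay2 and relay4 below 0.064 m) and x of relay3 in the frame of rail between -0.006 and 0.006 m and z of relay3 in the frame of rail between 0.002 and 0.01 m and (distance between relay3 and supply below 0.081 m or distance between relay3 and relay1 below 0.064 m or distance between relay3 and relay2 below 0.064 m or distance between relay3 and relay4 below 0.064 m) and x of relay4 in the frame of rail between -0.006 and 0.006 m and z of relay4 in the frame of rail between 0.002 and 0.01 m and (distance between relay4 and supply below 0.081 m or distance between relay4 and relay1 below 0.064 m or distance between relay4 and relay2 below 0.064 m or distance between relay4 and relay3 below 0.064 m) and distance between any of relay1, relay2, relay3, relay4 and supply below 0.081 m and (distance between relay1 and supply between 0.1 and 0.145 m or distance between relay2 and supply between 0.1 and 0.145 m or distance between relay3 and supply between 0.1 and 0.145 m or distance between relay4 and supply between 0.1 and 0.145 m) and x of keeper in the frame of rail between -0.006 and 0.006 m and z of keeper in the frame of rail between 0.002 and 0.01 m and horizontal distance between keeper and bay below 0.008 m and angle between the y axis of keeper and the y axis of rail, either way round below 0.07 rad); the robot touches nothing.
It fails at once if the tape measure is disturbed (moved over 30 mm) (distance of tape from where it was at the start of the episode above 0.03 m).
It fails at once if the try square is disturbed (moved over 30 mm) (distance of square from where it was at the start of the episode above 0.03 m).
It fails at once if the screwdriver is disturbed (moved over 30 mm) (distance of driver from where it was at the start of the episode above 0.03 m).
Of relay1, relay2, relay3, relay4 only 2 to 4 are there at a start; the rules pass over those that are not, and their reading is None.
At some moment in a run one of relay1, relay2, relay3, relay4, supply, keeper may be knocked a few centimetres aside while the robot is not near it.
Once in a run the grip may slacken for a moment while it holds something.
It also fails if it takes over 210 s, if anything falls off the work surface, if the arm or the gripper's body presses on something with over 40 N, if the wrist force passes 120 N, or if a joint passes its speed limit or range.

## Working session

There is one attempt and no reset: what is moved stays moved. The work goes in short steps, Python scripts to look and compute and a shell command to move; the robot and the scene stay as the last step left them, time stands still between calls to the robot, and variables do not carry over. Pictures are saved under pics/ and viewed, at most 14 in all, crops included, and the job is handed in when it is done.

```bash
ls; mkdir -p pics; cat > h.py <<'E'
import numpy as np, cv2
from station import ctrl, optics, job
from scipy.spatial.transform import Rotation as R
def obs(): return ctrl.get_obs()
def snap(name,fn=None):
    o=ctrl.get_obs(); d=optics.get_image(name)
    if fn: cv2.imwrite('pics/'+fn,d['image'])
    d['o']=o; return d
def ray(d,u,v):
    u=float(u);v=float(v)
    if 'mount' in d:
        x=(u-d['cx'])/d['fx'];y=(v-d['cy'])/d['fy'];r=np.hypot(x,y)
        c=np.array([np.sin(r)*x/r,np.sin(r)*y/r,np.cos(r)]) if r>1e-9 else np.array([0,0,1.])
        M=np.array(d['mount']);Rt=R.from_rotvec(d['o']['tool_rot']).as_matrix()
        return Rt@M[:3,3]+d['o']['tool_pos'],Rt@M[:3,:3]@c
    Rc=R.from_rotvec(np.ravel(d['rvec'])).as_matrix()
    c=np.array([(u-d['cx'])/d['fx'],(v-d['cy'])/d['fy'],1])
    return -Rc.T@np.ravel(d['tvec']),Rc.T@c
def onz(d,u,v,z):
    p,r=ray(d,u,v); return p+r*(z-p[2])/r[2]
def proj(d,P):
    P=np.atleast_2d(np.array(P,float))
    if 'mount' in d:
        M=np.array(d['mount']);Rt=R.from_rotvec(d['o']['tool_rot']).as_matrix()
        c=((P-d['o']['tool_pos'])@Rt-M[:3,3])@M[:3,:3]
        h=np.hypot(c[:,0],c[:,1]);th=np.arctan2(h,c[:,2])
        return np.c_[d['cx']+d['fx']*th*c[:,0]/h,d['cy']+d['fy']*th*c[:,1]/h]
    K=np.array([[d['fx'],0,d['cx']],[0,d['fy'],d['cy']],[0,0,1]])
    return cv2.projectPoints(P,np.ravel(d['rvec']),np.ravel(d['tvec']),K,None)[0][:,0]
E
python3 - <<'E'
from h import *
for n in ['scene','side','wrist']:
    d=snap(n,n+'0.png'); print(n,d['fx'],d['cx'],d['cy'])
    if n!='wrist': print(ray(d,320,240))
    else: print(d['mount'])
o=obs();print(o)
E
```

```text
pics
scene 607.5684325903546 319.3451131432192 236.4791747837164
(array([ 1.25676497, -1.12450902,  1.02541694]), array([-0.40649992,  0.67163489, -0.61943453]))
side 537.8002249700537 321.3426599333127 247.02661299092216
(array([0.27515062, 0.88396556, 0.71701112]), array([ 0.2764977 , -0.78959417, -0.54796625]))
wrist 371.64829954431775 319.80187071075943 243.52042523256492
[[ 5.19776055e-04 -9.60457212e-01 -2.78427141e-01  7.07697966e-02]
 [ 9.99999833e-01  5.69203866e-04 -9.66859398e-05  1.23333091e-03]
 [ 2.51344514e-04 -2.78427045e-01  9.60457348e-01 -1.42783161e-01]
 [ 0.00000000e+00  0.00000000e+00  0.00000000e+00  1.00000000e+00]]
{'t': 0.15, 'q': array([-1.18978162e-01,  5.32478183e-02,  1.61402698e+00, -3.50864988e-05,
        1.47598149e+00, -1.18980722e-01]), 'dq': array([ 8.42066558e-05, -2.12236868e-03, -3.39209274e-03,  9.08721263e-04,
       -1.08108220e-03,  4.14179402e-04]), 'effort': array([ 5.10442842e-04, -3.94241810e+01, -3.70721948e+01, -1.15854355e-04,
        4.61802789e-03,  5.00508997e-05]), 'tool_pos': array([6.24496739e-01, 6.43942342e-05, 2.30290106e-01]), 'tool_rot': array([-2.22052519e+00, -2.22053832e+00,  1.65787932e-03]), 'contact_force': array([0.40644454, 0.25229519, 0.15869228]), 'wrist_torque': array([ 0.00481395, -0.0220796 ,  0.01111229]), 'grip_force': 0.0, 'opening': 0.08573227944966684}
```

View pics/scene0.png

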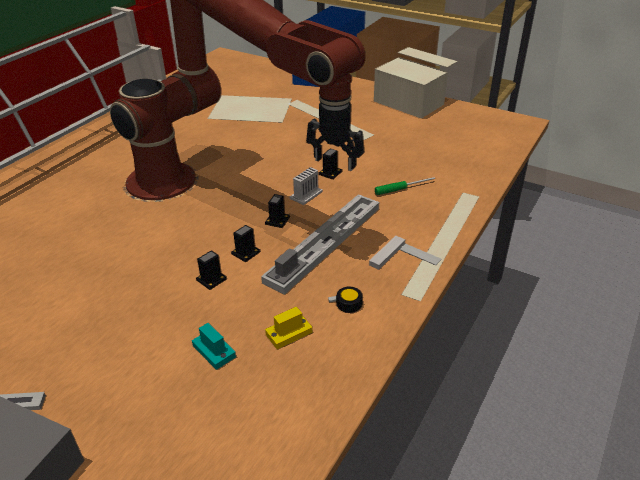

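View pics/side0.png

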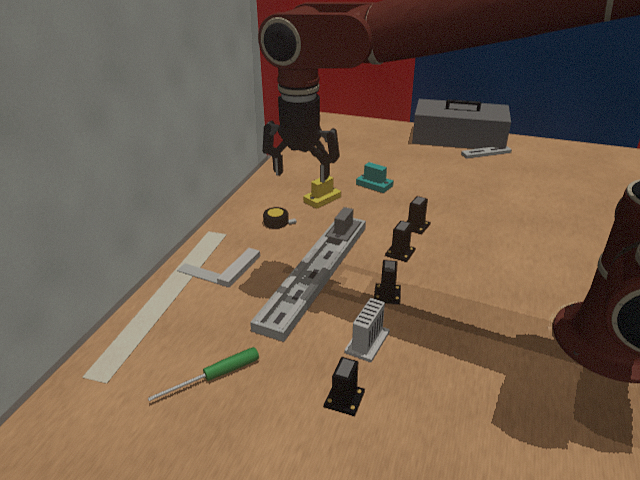

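View pics/wrist0.png

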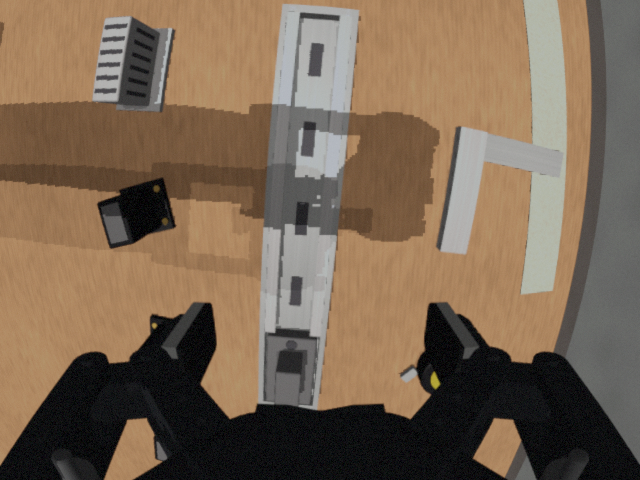

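The pictures show four black relays, in scene pixels (331,163), (277,210), (245,242) and (210,269), and the slit aluminium supply at (306,185). The keeper candidates in the scene are grey in the bay at (287,263), turquoise at (214,345) and yellow at (289,327). The grey one in the bay fits the description; the coloured two are look-alikes. The bay is at the -y end of the rail, at the bottom of the wrist view near (290,370).

```bash
cat > m.py <<'E'
from h import *
def comp(mask,u,v):
    n,l,st,c=cv2.connectedComponentsWithStats(mask.astype(np.uint8))
    ys,xs=np.nonzero(l); i=np.argmin((xs-u)**2+(ys-v)**2); k=l[ys[i],xs[i]]
    return (l==k).astype(np.uint8),c[k],st[k]
def tri(d1,p1,d2,p2):
    a,r=ray(d1,*p1);b,s=ray(d2,*p2);r=r/np.linalg.norm(r);s=s/np.linalg.norm(s)
    t=np.linalg.lstsq(np.c_[r,-s],b-a,rcond=None)[0]
    x,y=a+r*t[0],b+s*t[1]; return (x+y)/2,np.linalg.norm(x-y)
E
python3 - <<'E'
from m import *
sc,si,w=snap('scene'),snap('side'),snap('wrist')
blk=lambda d:cv2.morphologyEx((d['image'].max(2)<62).astype(np.uint8),cv2.MORPH_OPEN,np.ones((2,2)))
S=[(331,163),(277,210),(245,242),(210,269)];T=[(345,385),(389,281),(402,241),(418,214)]
for a,b in zip(S,T):
    m,c,st=comp(blk(sc),*a);m2,c2,st2=comp(blk(si),*b)
    print(st,st2,*tri(sc,c,si,c2))
    print('  front-bottom corner z', onz(sc,*[c[0],st[1]+st[3]-1],0))
hsv=cv2.cvtColor(w['image'],cv2.COLOR_BGR2HSV)
m=((hsv[...,1]<70)&(hsv[...,2]>45)).astype(np.uint8)
rm,c,st=comp(m,300,100);print('rail',st)
cn=max(cv2.findContours(rm,0,cv2.CHAIN_APPROX_NONE)[0],key=len)[:,0]
P=np.array([onz(w,u,v,.024)[:2] for u,v in cn])*1000
r=cv2.minAreaRect(P.astype(np.float32));print('rail rect',r,cv2.boxPoints(r).round(1).tolist())
sm,c,st=comp(m,110,60);print('sup',st)
cv2.imwrite('pics/mask.png',np.hstack([rm*255,sm*255])[::2,::2])
big=cv2.resize(sc['image'][130:300,180:400],None,fx=3.5,fy=3.5,interpolation=2);cv2.imwrite('pics/c1.png',big)
E
```

```text
[320 152  23  28 382] [ 325  358   40   59 1189] [0.43709855 0.30333743 0.02140131] 0.0024664300128979535
  front-bottom corner z [0.45788318 0.26924422 0.        ]
[266 195  25  34 495] [375 261  26  45 670] [0.43259006 0.00794245 0.02268771] 0.0023729317612682477
  front-bottom corner z [ 0.45370547 -0.02402536  0.        ]
[232 230  29  33 561] [ 386  200   45   63 1096] [ 0.43959912 -0.17393029  0.03953846] 0.02794262910320582
  front-bottom corner z [ 0.46187988 -0.18826798  0.        ]
[197 256  30  34 627] [ 386  200   45   63 1096] [ 0.42680522 -0.26609715 -0.0014237 ] 0.029522119496345863
  front-bottom corner z [ 0.44824306 -0.31484107  0.        ]
rail [  258     4   101   407 28552]
rail rect ((605.6657104492188, -18.642501831054688), (442.4989318847656, 73.12893676757812), 84.78978729248047) [[549.2000122070312, -235.6999969482422], [622.0, -242.3000030517578], [662.2000122070312, 198.39999389648438], [589.2999877929688, 205.0]]
sup [  92   16   82   96 5657]
```

View pics/c1.png

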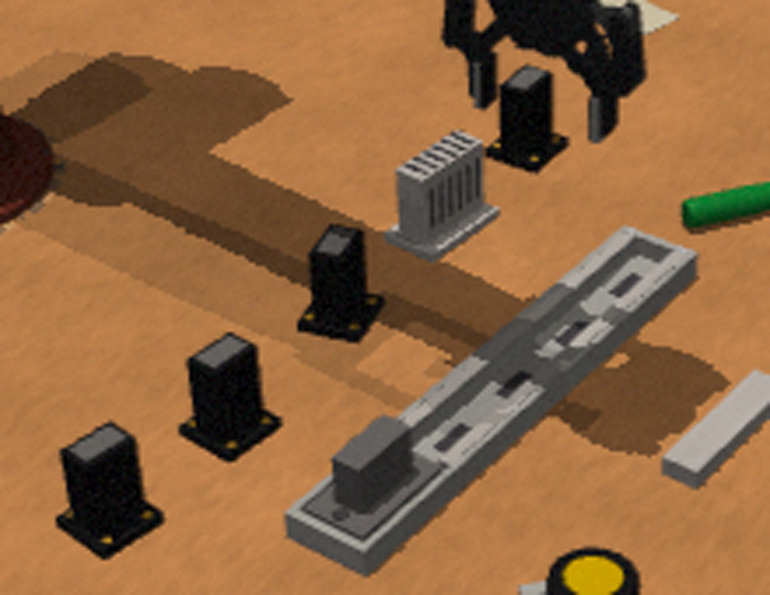

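The crop confirms the grey keeper with its fin in the bay, the supply with vent slits, and four relays with brass dots. The rail measures 442 x 73 mm, against 442 x 72 given. Its centre is at (606,-19) mm, turned -5.2°. I'll go up for an overview from above.

```bash
cat >> m.py <<'E'
def goto(x,y,z,yaw):
    """shift/turn in tool axes to reach TCP (mm), yaw deg of world direction of tool x minus 90"""
    o=obs();Rt=R.from_rotvec(o['tool_rot']);d=np.array([x,y,z])/1000-o['tool_pos']
    Rd=R.from_matrix(np.array([[-np.sin(np.radians(yaw)),np.cos(np.radians(yaw)),0],[np.cos(np.radians(yaw)),np.sin(np.radians(yaw)),0],[0,0,-1]]).T)
    t=(Rt.inv()*Rd).as_rotvec()
    print('t%.1f'%o['t'],'pos',(o['tool_pos']*1000).round(1),'shift',Rt.inv().apply(d).round(4).tolist(),'turn',t.round(4).tolist())
C=np.array([605.5,-18.6]);YAW=-5.21
def rail(x,y):
    a=np.radians(YAW);return C+x*np.array([np.cos(a),np.sin(a)])+y*np.array([-np.sin(a),np.cos(a)])
E
python3 -m jog '[[[-0.1,-0.08,-0.2],[0,0,0]],[[-0.1,-0.08,-0.2],[0,0,0]],[[-0.1,-0.08,-0.2],[0,0,0]],[[-0.1,-0.08,-0.2],[0,0,0]],[[-0.1,-0.08,-0.2],[0,0,0]]]' && python3 -m jog '[[[0,0,0],[0,0,0]],[[0,0,0],[0,0,0]]]'
python3 - <<'E'
from m import *
d=snap('wrist','w1.png')
E
```

```text
t: 0.8
tool_pos: [0.5442, -0.101, 0.4349]
tool_rot: [2.22, 2.218, 0.002]
contact_force: [1.1, -0.2, 0.3]
opening: 0.0856
grip_force: 0.0
t: 1.0
tool_pos: [0.545, -0.1003, 0.4324]
tool_rot: [2.221, 2.219, 0.002]
contact_force: [-0.1, -0.4, -1.3]
opening: 0.0852
grip_force: 0.0
```

View pics/w1.png

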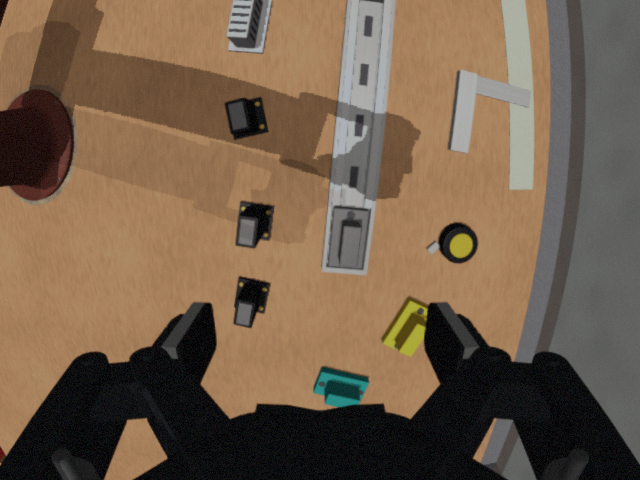

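The overview shows relay tops at about (240,115), (247,231) and (245,312), the keeper in the bay at (350,240), the tape at (458,243), yellow at (410,325) and turquoise at (342,387). The bench between the row of relays and the bay, and below the bay, is free.

```bash
cat >> m.py <<'E'
def top(d,u,v,z,lo,hi=255,sat=80,rad=45):
    hsv=cv2.cvtColor(d['image'],cv2.COLOR_BGR2HSV)
    hsv=cv2.medianBlur(hsv,3)
    m=((hsv[...,1]<sat)&(hsv[...,2]>=lo)&(hsv[...,2]<=hi)).astype(np.uint8)
    k=np.zeros_like(m);cv2.circle(k,(u,v),rad,1,-1);m&=k
    m=cv2.morphologyEx(m,cv2.MORPH_OPEN,np.ones((3,3)))
    mm,c,st=comp(m,u,v)
    cn=max(cv2.findContours(mm,0,cv2.CHAIN_APPROX_NONE)[0],key=len)[:,0]
    P=np.array([onz(d,a,b,z)[:2] for a,b in cn])*1000
    (cx,cy),(a,b),an=cv2.minAreaRect(P.astype(np.float32))
    if a<b: a,b,an=b,a,an+90
    print('top ctr %.1f %.1f size %.1f x %.1f long-axis yaw-90: %.1f'%(cx,cy,a,b,(an-90+90)%180-90))
E
python3 - <<'E'
from m import *
d=snap('wrist')
for u,v in [(238,115),(247,231),(245,312)]:
    print(cv2.cvtColor(d['image'],cv2.COLOR_BGR2HSV)[v-1:v+2,u-1:u+2].reshape(-1,3).mean(0).round(),end=' ')
    top(d,u,v,.075,42)
print(d['image'][245:250,345:355].mean((0,1)));top(d,351,242,.068,80)
for n,p in dict(tape=(458,243),yel=(410,325),tur=(342,387)).items(): print(n,onz(d,*p,.02)*1000//1)
print('bay',rail(0,-163));goto(*rail(0,-163),200,YAW)
E
```

```text
[144.   9.  68.] top ctr 436.3 4.6 size 36.2 x 20.7 long-axis yaw-90: 10.6
[ 30.   9. 109.] top ctr 443.7 -157.2 size 42.8 x 27.3 long-axis yaw-90: -8.8
[ 10.   8. 109.] top ctr 430.0 -286.4 size 40.1 x 25.1 long-axis yaw-90: -13.3
[111.58 112.32 114.5 ]
top ctr 587.1 -165.8 size 113.6 x 68.1 long-axis yaw-90: -5.3
tape [ 770. -189.   20.]
yel [ 701. -336.   20.]
tur [ 587. -466.   20.]
bay [ 590.69855787 -180.92657611]
t1.1 pos [544.9 -99.6 429.4] shift [-0.0816, 0.0464, 0.2292] turn [-0.0026, -0.0009, 0.0913]
```

```bash
python3 -m jog '[[[-0.082,0.046,0.12],[0,0,0.091]],[[-0.082,0.046,0.15],[0,0,0.091]],[[-0.082,0.046,0.2],[0,0,0.091]],[[-0.082,0.046,0.25],[0,0,0.091]],[[-0.082,0.046,0.29],[0,0,0.091]]]' >/dev/null && python3 -m jog '[[[0,0,0],[0,0,0]],[[0,0,0],[0,0,0]],[[0,0,0],[0,0,0]]]'
python3 - <<'E'
from m import *
d=snap('wrist','w2.png'); goto(*rail(0,-163),34,YAW)
E
```

```text
t: 1.9
tool_pos: [0.5889, -0.1755, 0.2056]
tool_rot: [2.316, 2.116, 0.003]
contact_force: [0.0, -0.7, 0.4]
opening: 0.0854
grip_force: 0.0
t1.9 pos [ 589.2 -175.7  206.4] shift [-0.0047, 0.0009, 0.1725] turn [0.0059, 0.0018, 0.0007]
```

View pics/w2.png

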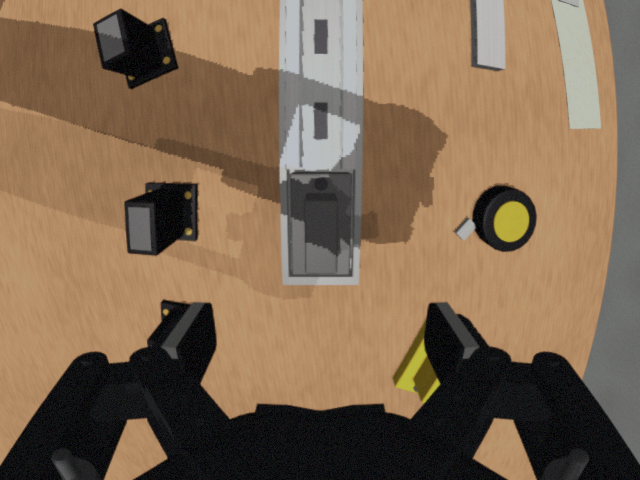

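The view shows the keeper centred in the bay at (321,223), with the rail upright in the picture, so the tool is aligned. I'll descend, grip and lift.

```bash
python3 -m jog '[[[-0.005,0.001,0.05],[0.005,0.002,0]],[[-0.005,0.001,0.1],[0.005,0.002,0]],[[-0.005,0.001,0.14],[0.005,0.002,0]],[[-0.005,0.001,0.165],[0.005,0.002,0]],[[-0.005,0.001,0.172],[0.005,0.002,0]]]' && python3 -m jog '[[[0,0,0],[0,0,0]],[[0,0,0],[0,0,0]],[[0,0,0],[0,0,0]],[[0,0,0],[0,0,0]],[[0,0,0],[0,0,0]]]' 0 60 && python3 -m jog '[[[0,0,0],[0,0,0]],[[0,0,0],[0,0,0]],[[0,0,0],[0,0,0]]]'
python3 - <<'E'
from m import *
goto(*rail(0,-163),34,YAW)
E
```

```text
t: 2.45
tool_pos: [0.5875, -0.1801, 0.0294]
tool_rot: [-2.315, -2.114, 0.004]
contact_force: [-0.1, 0.2, 0.3]
opening: 0.0853
grip_force: 0.0
t: 2.95
tool_pos: [0.5895, -0.1812, 0.0325]
tool_rot: [-2.319, -2.117, 0.0]
contact_force: [0.5, 0.5, 4.8]
opening: 0.0253
grip_force: 60.6
t: 3.25
tool_pos: [0.5895, -0.1812, 0.0325]
tool_rot: [-2.319, -2.117, 0.0]
contact_force: [0.8, 0.4, 5.9]
opening: 0.0252
grip_force: 60.8
t3.2 pos [ 589.5 -181.2   32.5] shift [0.0004, 0.0012, -0.0015] turn [-0.0015, -0.001, -0.0001]
```

```bash
python3 -m jog '[[[0,0,-0.03],[0,0,0]],[[0,0,-0.06],[0,0,0]],[[-0.04,-0.01,-0.08],[0,0,0]],[[-0.085,-0.018,-0.08],[0,0,0]],[[-0.13,-0.026,-0.08],[0,0,0]]]' >/dev/null && python3 -m jog '[[[-0.036,-0.006,0],[0,0,0]],[[-0.047,-0.008,0.03],[0,0,0]],[[-0.047,-0.008,0.06],[0,0,0]],[[-0.047,-0.008,0.075],[0,0,0]],[[-0.047,-0.008,0.08],[0,0,0]]]' && python3 -m jog '[[[0,0,0.002],[0,0,0]],[[0,0,0.004],[0,0,0]],[[0,0,0.005],[0,0,0]],[[0,0,0.005],[0,0,0]]]'
python3 - <<'E'
from m import *
goto(540,-355,26.5,YAW)
E
```

```text
t: 4.25
tool_pos: [0.5359, -0.352, 0.0268]
tool_rot: [-2.312, -2.111, 0.004]
contact_force: [-3.2, 3.3, 4.8]
opening: 0.0253
grip_force: 63.3
t: 4.65
tool_pos: [0.5389, -0.3542, 0.0265]
tool_rot: [-2.318, -2.117, 0.002]
contact_force: [0.8, 0.8, 0.3]
opening: 0.0252
grip_force: 62.6
t4.7 pos [ 538.9 -354.2   26.5] shift [-0.0007, 0.0011, 0.0] turn [-0.0028, -0.0007, 0.0003]
```

```bash
N='[0,0,0]'
python3 -m jog '[[[0,0,0],[0,0,0]],[[0,0,0],[0,0,0]],[[0,0,0],[0,0,0]],[[0,0,-0.05],[0,0,0]],[[0,0,-0.1],[0,0,0]]]' 1 60 >/dev/null && python3 -m jog '[[[0,-0.01,-0.05],[0,0,0]],[[0.045,-0.02,-0.07],[0,0,0]],[[0.09,-0.03,-0.09],[0,0,0]],[[0.135,-0.04,-0.11],[0,0,0]],[[0.18,-0.05,-0.13],[0,0,0]]]' && python3 -m jog '[[[0.045,-0.01,-0.02],[0,0,0]],[[0.09,-0.02,-0.03],[0,0,0]],[[0.135,-0.03,-0.04],[0,0,0]],[[0.18,-0.04,-0.05],[0,0,0]],[[0.225,-0.05,-0.06],[0,0,0]]]' && python3 -m jog '[[[0.03,-0.01,0],[0,0,0]],[[0.03,-0.01,0],[0,0,0]],[[0.03,-0.01,0],[0,0,0]],[[0.03,-0.01,0],[0,0,0]]]'
python3 - <<'E'
from m import *
d=snap('wrist','w3.png');print(obs()['t'])
E
```

```text
t: 5.65
tool_pos: [0.5052, -0.1703, 0.2562]
tool_rot: [-2.318, -2.114, 0.002]
contact_force: [1.3, 0.3, -0.4]
opening: 0.0858
grip_force: 0.0
t: 6.15
tool_pos: [0.4761, 0.0583, 0.3167]
tool_rot: [-2.317, -2.115, 0.002]
contact_force: [0.6, 0.4, -0.3]
opening: 0.0851
grip_force: 0.0
t: 6.55
tool_pos: [0.4696, 0.0866, 0.3157]
tool_rot: [-2.318, -2.114, 0.004]
contact_force: [-0.4, -0.1, -0.0]
opening: 0.0851
grip_force: 0.0
6.6
```

View pics/w3.png

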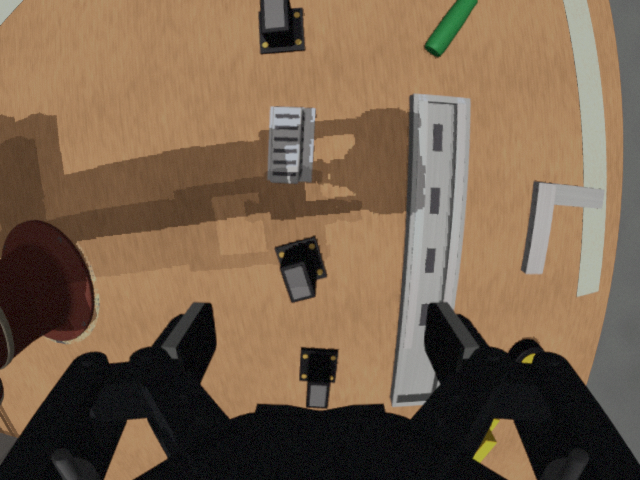

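The view shows the supply's top at (285,143), the relays' tops at (276,15), (298,283) and (318,395), and the empty bay at (415,385).

```bash
python3 - <<'E'
from m import *
d=snap('wrist')
g=cv2.cvtColor(d['image'],cv2.COLOR_BGR2HSV)
for v in (112,128,143,158,172,180): print(v,g[v,264:320:2,2].tolist(),g[v,264:320:4,1].tolist())
m=((g[...,1]<75)).astype(np.uint8);k=np.zeros_like(m);k[95:195,250:330]=1;m&=k
m=cv2.morphologyEx(m,cv2.MORPH_OPEN,np.ones((3,3)))
mm,c,st=comp(m,290,143);print(st)
cn=max(cv2.findContours(mm,0,cv2.CHAIN_APPROX_NONE)[0],key=len)
ap=cv2.approxPolyDP(cn,2.0,True)[:,0];
for a in ap: print(a,(onz(d,*a,.075)*1000).round()[:2],(onz(d,*a,.008)*1000).round()[:2])
top(d,298,283,.075,42)
cv2.imwrite('pics/c2.png',cv2.resize(d['image'][95:195,240:340],None,fx=6,fy=6,interpolation=0))
E
```

```text
112 [169, 172, 170, 175, 181, 186, 184, 186, 187, 186, 186, 184, 186, 186, 186, 188, 188, 187, 165, 73, 92, 120, 123, 123, 184, 181, 164, 172] [118, 107, 11, 14, 15, 15, 16, 15, 16, 3, 11, 4, 15, 107]
128 [167, 172, 169, 181, 148, 136, 75, 61, 65, 59, 60, 56, 54, 52, 50, 47, 51, 102, 96, 34, 109, 126, 125, 122, 124, 109, 119, 116] [118, 100, 2, 10, 12, 9, 19, 15, 25, 8, 5, 6, 4, 124]
143 [108, 113, 121, 113, 109, 116, 122, 120, 123, 119, 119, 120, 118, 120, 119, 120, 123, 118, 67, 72, 121, 124, 123, 130, 176, 168, 168, 172] [135, 63, 9, 4, 6, 4, 2, 9, 6, 8, 4, 4, 9, 112]
158 [114, 114, 119, 109, 114, 114, 120, 120, 119, 117, 121, 183, 187, 188, 187, 187, 187, 152, 66, 85, 123, 120, 125, 186, 163, 172, 173, 166] [121, 30, 9, 9, 2, 4, 15, 16, 14, 4, 4, 2, 8, 109]
172 [110, 98, 94, 90, 74, 43, 43, 44, 42, 47, 47, 55, 93, 95, 93, 83, 98, 75, 28, 83, 97, 95, 94, 96, 90, 91, 95, 91] [127, 11, 7, 24, 24, 11, 8, 5, 8, 36, 11, 5, 91, 123]
180 [96, 94, 93, 89, 90, 91, 92, 95, 93, 94, 90, 92, 145, 110, 91, 94, 92, 70, 92, 93, 94, 95, 93, 93, 97, 94, 93, 91] [120, 96, 3, 6, 5, 6, 7, 6, 8, 11, 5, 11, 108, 129]
[ 267  106   49   78 3467]
[270 106] [429. 197.] [420. 204.]
[267 179] [418. 121.] [407. 115.]
[271 182] [421. 118.] [411. 111.]
[311 181] [463. 115.] [460. 107.]
[315 108] [474. 189.] [473. 195.]
top ctr 436.4 4.4 size 42.4 x 27.0 long-axis yaw-90: 11.0
```

View pics/c2.png

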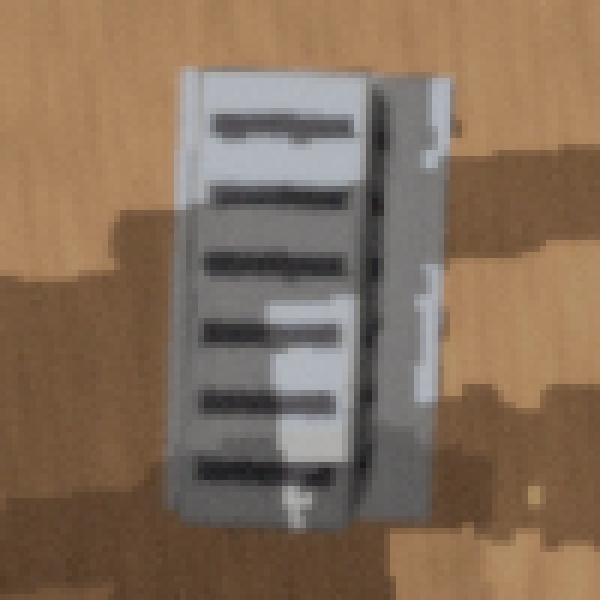

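The crop shows all four foot corners. At z = 8 mm they give 53.8 x 89 mm, against 54 x 90 given, with the centre at (440,155) and yaw -8.2°. The position is good.

```bash
python3 - <<'E'
from m import *
goto(440.3,155.3,30,-8.2)
E
```

```text
t6.7 pos [469.6  86.3 315.6] shift [0.0654, -0.034, 0.2859] turn [-0.0056, -0.0016, 0.0502]
```

```bash
python3 -m jog '[[[0.04,-0.02,0.02],[0,0,0.05]],[[0.065,-0.034,0.06],[-0.005,-0.002,0.05]],[[0.065,-0.034,0.1],[-0.005,-0.002,0.05]],[[0.065,-0.034,0.14],[-0.005,-0.002,0.05]],[[0.065,-0.034,0.18],[-0.005,-0.002,0.05]]]' >/dev/null && python3 -m jog '[[[0,0,0.04],[0,0,0]],[[0,0,0.08],[0,0,0]],[[0,0,0.1],[0,0,0]],[[0,0,0.105],[0,0,0]],[[0,0,0.105],[0,0,0]]]' 
python3 - <<'E'
from m import *
goto(440.3,155.3,30,-8.2)
E
python3 -m jog '[[[0,0,0],[0,0,0]],[[0,0,0],[0,0,0]],[[0,0,0],[0,0,0]],[[0,0,0],[0,0,0]],[[0,0,0],[0,0,0]]]' 0 60
python3 - <<'E'
from m import *
goto(440.3,155.3,30,-8.2)
E
```

```text
t: 7.65
tool_pos: [0.4405, 0.155, 0.0307]
tool_rot: [-2.373, -2.057, 0.002]
contact_force: [0.5, -0.3, 0.3]
opening: 0.0856
grip_force: 0.0
t7.7 pos [440.5 155.   30.7] shift [0.0003, -0.0002, 0.0007] turn [-0.0016, 0.0007, 0.0008]
t: 8.15
tool_pos: [0.4413, 0.1559, 0.0323]
tool_rot: [2.372, 2.059, 0.002]
contact_force: [-1.5, 0.3, 3.8]
opening: 0.0299
grip_force: 61.2
t8.2 pos [441.3 155.9  32.3] shift [-0.0007, -0.0009, 0.0023] turn [0.0013, -0.0005, 0.0022]
```

```bash
python3 -m jog '[[[0,0,-0.04],[0,0,0]],[[0,0,-0.08],[0,0,0]],[[0,0.02,-0.1],[0,0,0]],[[0,0.05,-0.1],[0,0,0]],[[-0.03,0.08,-0.1],[0,0,-0.03]]]' 
python3 - <<'E'
from m import *
goto(*rail(0,-163),80,YAW)
E
```

```text
t: 8.65
tool_pos: [0.5167, 0.1165, 0.1317]
tool_rot: [2.336, 2.1, 0.004]
contact_force: [0.7, 0.2, -4.1]
opening: 0.0299
grip_force: 61.4
t8.7 pos [516.7 116.5 131.7] shift [-0.2879, 0.1051, 0.0514] turn [0.0016, -0.0017, -0.0154]
```

```bash
python3 -m jog '[[[-0.045,0.016,0],[0,0,-0.01]],[[-0.09,0.032,0],[0,0,-0.02]],[[-0.135,0.048,0],[0,0,-0.02]],[[-0.18,0.064,0],[0,0,-0.02]],[[-0.225,0.08,0],[0,0,-0.02]]]' >/dev/null && python3 -m jog '[[[-0.04,0.015,0],[0,0,0]],[[-0.05,0.02,0.02],[0,0,0]],[[-0.05,0.02,0.04],[0,0,0]],[[-0.05,0.02,0.04],[0,0,0]],[[-0.05,0.02,0.04],[0,0,0]]]' 
python3 - <<'E'
from m import *
goto(*rail(0,-163),60,YAW); si=snap('side','s1.png');sc=snap('scene')
cv2.imwrite('pics/c3.png',np.hstack([cv2.resize(si['image'][120:300,240:440],None,fx=2,fy=2),cv2.resize(sc['image'][180:360,210:410],None,fx=2,fy=2)]))
E
```

```text
t: 9.65
tool_pos: [0.5845, -0.1687, 0.0898]
tool_rot: [-2.318, -2.116, 0.002]
contact_force: [0.3, -0.1, -2.4]
opening: 0.0293
grip_force: 61.1
t9.7 pos [ 584.5 -168.7   89.8] shift [-0.0116, 0.0074, 0.0298] turn [-0.0031, -0.0008, 0.0002]
```

View pics/c3.png

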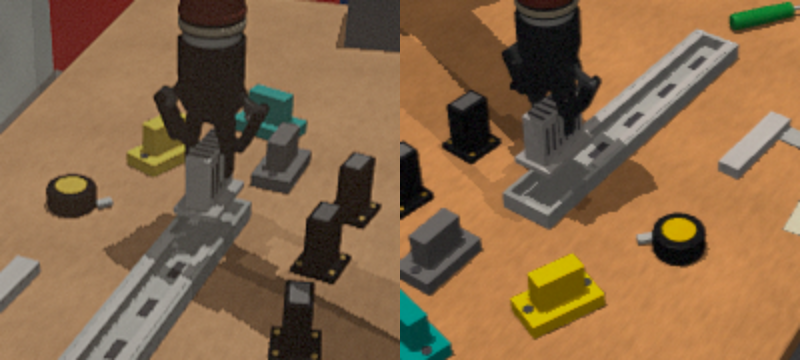

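The supply hangs over the bay, and the keeper stands upright on the bench at (282,155) in the side crop. I'll align and lower, watching the force.

```bash
python3 -m jog '[[[-0.0115,0.0075,0],[-0.003,0,0]],[[-0.0115,0.0075,0.01],[-0.003,0,0]],[[-0.0115,0.0075,0.02],[-0.003,0,0]],[[-0.0115,0.0075,0.028],[-0.003,0,0]],[[-0.0115,0.0075,0.028],[-0.003,0,0]]]'
python3 - <<'E'
from m import *
goto(*rail(0,-163),40,YAW)
E
python3 -m jog '[[[0,0,0.003],[0,0,0]],[[0,0,0.006],[0,0,0]],[[0,0,0.009],[0,0,0]],[[0,0,0.009],[0,0,0]]]'
python3 - <<'E'
from m import *
goto(*rail(0,-163),40,YAW)
E
```

```text
t: 10.25
tool_pos: [0.5902, -0.1806, 0.0605]
tool_rot: [-2.318, -2.117, -0.0]
contact_force: [-0.2, 0.2, -4.3]
opening: 0.0296
grip_force: 61.3
t10.2 pos [ 590.2 -180.6   60.5] shift [-0.0003, 0.0005, 0.0205] turn [-0.0016, -0.0015, 0.0]
t: 10.65
tool_pos: [0.5918, -0.1814, 0.0538]
tool_rot: [2.319, 2.117, 0.003]
contact_force: [0.0, 0.2, -4.1]
opening: 0.0294
grip_force: 61.3
t10.7 pos [ 591.8 -181.4   53.8] shift [0.0003, -0.0012, 0.0138] turn [0.0023, -0.0001, -0.0]
```

```bash
python3 -m jog '[[[0,-0.001,0.004],[0,0,0]],[[0,-0.001,0.008],[0,0,0]],[[0,-0.001,0.01],[0,0,0]],[[0,-0.001,0.012],[0,0,0]],[[0,-0.001,0.012],[0,0,0]]]'
python3 - <<'E'
from m import *
goto(*rail(0,-163),40,YAW)
E
```

```text
t: 11.15
tool_pos: [0.5908, -0.1813, 0.0418]
tool_rot: [2.319, 2.117, 0.003]
contact_force: [0.1, -0.1, -3.5]
opening: 0.0291
grip_force: 61.3
t11.2 pos [ 590.8 -181.3   41.8] shift [0.0004, -0.0002, 0.0018] turn [0.0023, -0.0001, -0.0001]
```

```bash
python3 -m jog '[[[0,0,0.001],[0,0,0]],[[0,0,0.0025],[0,0,0]],[[0.01,0,0.0025],[0,0,0]],[[0.025,0,0.0025],[0,0,0]],[[0.04,0,0.0025],[0,0,0]]]' && python3 -m jog '[[[0.025,0,0],[0,0,0]],[[0.05,0,0],[0,0,0]],[[0.075,0,0],[0,0,0]],[[0.1,0,0],[0,0,0]],[[0.12,0,0],[0,0,0]]]' 
python3 - <<'E'
from m import *
goto(*rail(0,168),39,YAW)
E
```

```text
t: 11.65
tool_pos: [0.5948, -0.1401, 0.0398]
tool_rot: [2.319, 2.117, 0.003]
contact_force: [-0.3, 0.5, -3.8]
opening: 0.0292
grip_force: 61.3
t: 12.15
tool_pos: [0.6054, -0.0192, 0.0398]
tool_rot: [2.317, 2.119, 0.003]
contact_force: [0.2, 0.3, -4.3]
opening: 0.029
grip_force: 61.3
t12.2 pos [605.4 -19.2  39.8] shift [0.1686, 0.0003, 0.0009] turn [0.0029, -0.0004, 0.0016]
```

Sliding freely.

```bash
python3 -m jog '[[[0.03,0,0],[0,0,0]],[[0.06,0,0],[0,0,0]],[[0.09,0,0],[0,0,0]],[[0.12,0,0],[0,0,0]],[[0.15,0,0],[0,0,0]]]' && python3 -m jog '[[[0.005,0,0.001],[0,0,0]],[[0.01,0,0.001],[0,0,0]],[[0.014,0,0.001],[0,0,0]],[[0.018,0,0.001],[0,0,0]],[[0.02,0,0.001],[0,0,0]]]' 
python3 - <<'E'
from m import *
goto(*rail(0,168),39,YAW)
E
```

```text
t: 12.65
tool_pos: [0.6187, 0.13, 0.0398]
tool_rot: [2.317, 2.118, 0.003]
contact_force: [-0.3, -0.0, -4.6]
opening: 0.0294
grip_force: 61.3
t: 13.15
tool_pos: [0.6211, 0.1469, 0.0387]
tool_rot: [2.319, 2.116, 0.003]
contact_force: [1.3, 0.5, -4.0]
opening: 0.0293
grip_force: 61.3
t13.2 pos [621.1 146.9  38.7] shift [0.0017, -0.0005, -0.0003] turn [0.0029, 0.0002, -0.0008]
```

```bash
python3 -m jog '[[[0.001,0,0],[0,0,0]],[[0.002,0,0],[0,0,0]],[[0.003,0,0],[0,0,0]],[[0.004,0,0],[0,0,0]],[[0.004,0,0],[0,0,0]]]'
python3 - <<'E'
from m import *
goto(*rail(0,168),39,YAW)
E
```

```text
t: 13.65
tool_pos: [0.6214, 0.1497, 0.0389]
tool_rot: [2.317, 2.115, -0.001]
contact_force: [-1.6, -5.2, -0.5]
opening: 0.0293
grip_force: 61.4
t13.7 pos [621.4 149.7  38.9] shift [-0.001, -0.0006, -0.0001] turn [0.0027, 0.0032, 0.0]
```

```bash
python3 -m jog '[[[0,0,0],[0,0,0]],[[0,0,0],[0,0,0]],[[0,0,0],[0,0,0]],[[0,0,-0.03],[0,0,0]],[[0,0,-0.07],[0,0,0]]]' 1 60 >/dev/null && python3 -m jog '[[[0,0,-0.05],[0,0,0]],[[-0.04,-0.02,-0.09],[0,0,0]],[[-0.08,-0.04,-0.13],[0,0,0]],[[-0.12,-0.07,-0.16],[0,0,0]],[[-0.14,-0.1,-0.16],[0,0,0]]]' && python3 -m jog '[[[-0.02,-0.04,0],[0,0,0]],[[-0.03,-0.05,0],[0,0,0]],[[-0.03,-0.05,0],[0,0,0]],[[-0.03,-0.05,0],[0,0,0]]]'
python3 - <<'E'
from m import *
d=snap('wrist','w4.png');goto(436.4,4.4,30,11)
print(proj(d,[[.4364,.0044,.075],[.4437,-.1572,.075],[.437,.303,.075],[.43,-.286,.075],[.62,.1487,.081]]).round())
E
```

```text
t: 14.65
tool_pos: [0.5174, 0.0258, 0.2703]
tool_rot: [2.314, 2.114, 0.01]
contact_force: [0.1, -0.4, 0.1]
opening: 0.0857
grip_force: 0.0
t: 15.05
tool_pos: [0.4645, 0.0018, 0.266]
tool_rot: [2.318, 2.116, 0.005]
contact_force: [1.1, 0.4, 0.4]
opening: 0.0855
grip_force: 0.0
t15.1 pos [464.7   2.  265.8] shift [-0.0002, -0.0292, 0.2357] turn [0.0035, 0.0002, -0.2825]
[[287. 216.]
 [312. 364.]
 [261. -81.]
 [312. 445.]
 [472.  51.]]
```

View pics/w4.png

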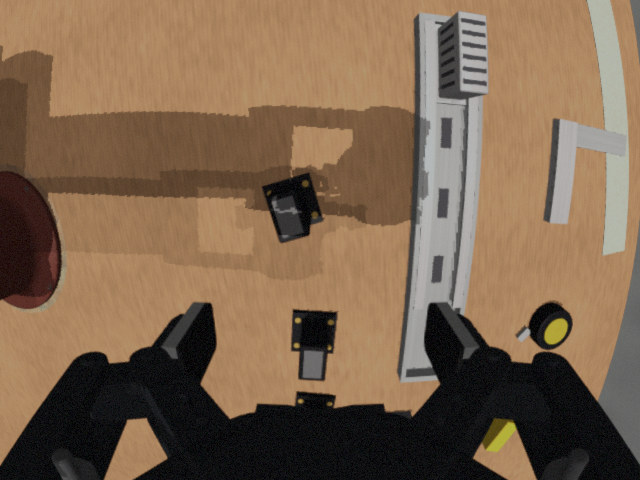

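The supply stands home at the closed end, at (465,55), and relay A is where I measured it, with its top at (287,216). I'll grasp it.

```bash
python3 -m jog '[[[0,-0.015,0.03],[0,0,-0.1]],[[0,-0.029,0.06],[0.0035,0,-0.2]],[[0,-0.029,0.09],[0.0035,0,-0.282]],[[0,-0.029,0.13],[0.0035,0,-0.282]],[[0,-0.029,0.17],[0.0035,0,-0.282]]]' >/dev/null && python3 -m jog '[[[0,0,0.03],[0,0,0]],[[0,0,0.055],[0,0,0]],[[0,0,0.066],[0,0,0]],[[0,0,0.066],[0,0,0]],[[0,0,0.066],[0,0,0]]]' && python3 -m jog '[[[0,0,0],[0,0,0]],[[0,0,0],[0,0,0]],[[0,0,0],[0,0,0]],[[0,0,0],[0,0,0]],[[0,0,0],[0,0,0]]]' 0 60 && python3 -m jog '[[[0,0,-0.04],[0,0,0]],[[0,0,-0.08],[0,0,0]],[[0,0.02,-0.09],[0,0,0.1]],[[0,0.05,-0.09],[0,0,0.2]],[[0,0.08,-0.09],[0,0,0.283]]]' 
python3 - <<'E'
from m import *
goto(*rail(0,-163),100,YAW)
E
```

```text
t: 16.1
tool_pos: [0.4366, 0.0042, 0.0305]
tool_rot: [1.998, 2.423, -0.0]
contact_force: [0.2, 0.8, 1.0]
opening: 0.0854
grip_force: 0.0
t: 16.6
tool_pos: [0.436, 0.004, 0.0303]
tool_rot: [1.999, 2.422, -0.0]
contact_force: [-1.0, -0.7, 3.1]
opening: 0.0296
grip_force: 60.0
t: 17.1
tool_pos: [0.5149, 0.0195, 0.1199]
tool_rot: [2.325, 2.112, -0.0]
contact_force: [-0.4, 0.3, -1.2]
opening: 0.0295
grip_force: 60.1
t17.1 pos [514.9  19.5 119.9] shift [-0.1922, 0.0947, 0.0201] turn [0.0005, 0.0007, -0.0051]
```

```bash
python3 -m jog '[[[-0.04,0.02,0],[0,0,-0.005]],[[-0.08,0.04,0],[0,0,-0.005]],[[-0.12,0.06,0],[0,0,-0.005]],[[-0.16,0.08,0],[0,0,-0.005]],[[-0.192,0.0945,0],[0,0,-0.005]]]' >/dev/null && python3 -m jog '[[[0,0,0.02],[0,0,0]],[[0,0,0.04],[0,0,0]],[[0,0,0.055],[0,0,0]],[[0,0,0.055],[0,0,0]],[[0,0,0.055],[0,0,0]]]' 
python3 - <<'E'
from m import *
goto(*rail(0,-163),38.5,YAW)
E
```

```text
t: 18.1
tool_pos: [0.5902, -0.1802, 0.0642]
tool_rot: [-2.315, -2.123, 0.002]
contact_force: [0.2, 0.2, -1.0]
opening: 0.0293
grip_force: 60.2
t18.1 pos [ 590.2 -180.2   64.2] shift [-0.0007, 0.0006, 0.0257] turn [-0.0015, 0.0003, 0.0043]
```

```bash
python3 -m jog '[[[0,0.0005,0.008],[0,0,0.004]],[[0,0.0005,0.015],[0,0,0.004]],[[0,0.0005,0.021],[0,0,0.004]],[[0,0.0005,0.025],[0,0,0.004]],[[0,0.0005,0.025],[0,0,0.004]]]' && python3 -m jog '[[[0.03,0,0],[0,0,0]],[[0.07,0,0],[0,0,0]],[[0.11,0,0],[0,0,0]],[[0.15,0,0],[0,0,0]],[[0.19,0,0],[0,0,0]]]' 
python3 - <<'E'
from m import *
goto(*rail(0,95),38.5,YAW)
E
```

```text
t: 18.6
tool_pos: [0.5903, -0.1803, 0.0386]
tool_rot: [-2.319, -2.117, 0.002]
contact_force: [-0.3, -0.0, -1.6]
opening: 0.0294
grip_force: 60.2
t: 19.1
tool_pos: [0.6085, 0.0101, 0.04]
tool_rot: [2.32, 2.117, -0.0]
contact_force: [0.1, -0.0, -2.1]
opening: 0.0294
grip_force: 60.2
t19.1 pos [608.5  10.1  40. ] shift [0.0662, -0.0004, 0.0014] turn [0.0004, 0.0006, -0.0003]
```

```bash
python3 -m jog '[[[0.02,0,0.0005],[0,0,0]],[[0.04,0,0.001],[0,0,0]],[[0.052,0,0.0015],[0,0,0]],[[0.058,0,0.0015],[0,0,0]],[[0.061,0,0.0015],[0,0,0]]]' && python3 -m jog '[[[0.002,0,0],[0,0,0]],[[0.004,0,0],[0,0,0]],[[0.006,0,0],[0,0,0]],[[0.007,0,0],[0,0,0]],[[0.008,0,0],[0,0,0]]]' 
python3 - <<'E'
from m import *
goto(*rail(0,95),36.5,YAW)
E
```

```text
t: 19.6
tool_pos: [0.6139, 0.0694, 0.038]
tool_rot: [2.32, 2.118, -0.001]
contact_force: [0.6, -0.4, -1.0]
opening: 0.0293
grip_force: 60.2
t: 20.1
tool_pos: [0.6145, 0.0756, 0.0381]
tool_rot: [2.318, 2.117, -0.006]
contact_force: [-1.9, -7.2, -0.7]
opening: 0.0295
grip_force: 60.2
t20.1 pos [614.5  75.6  38.1] shift [0.0004, -0.0004, 0.0016] turn [-0.0007, 0.0042, 0.0002]
```

```bash
python3 -m jog '[[[0,0,0.0015],[0,0,0]],[[0,0,0.0015],[0,0,0]]]' && python3 -m jog '[[[0,0,0],[0,0,0]],[[0,0,0],[0,0,0]],[[0,0,0],[0,0,0]],[[0,0,-0.03],[0,0,0]],[[0,0,-0.07],[0,0,0]]]' 1 60 >/dev/null && python3 -m jog '[[[-0.01,0,-0.04],[0,0,0]],[[-0.05,-0.02,-0.07],[0,0,0]],[[-0.09,-0.04,-0.09],[0,0,0]],[[-0.13,-0.06,-0.11],[0,0,0]],[[-0.17,-0.08,-0.12],[0,0,0]]]' >/dev/null && python3 -m jog '[[[-0.04,-0.02,0],[0,0,0]],[[-0.07,-0.06,0],[0,0,0]],[[-0.07,-0.06,0],[0,0,0]],[[-0.07,-0.06,0],[0,0,0]],[[-0.07,-0.06,0],[0,0,0]]]'
python3 - <<'E'
from m import *
d=snap('wrist','w5.png');p=proj(d,[[.4437,-.1572,.075],[.43,-.286,.075]]).round().astype(int);print(p)
top(d,int(p[0][0]),int(p[0][1]),.075,42)
goto(443.7,-157.2,30,-8.8)
E
```

```text
t: 20.3
tool_pos: [0.6148, 0.0755, 0.0369]
tool_rot: [2.318, 2.116, -0.004]
contact_force: [-0.9, -6.3, -1.0]
opening: 0.029
grip_force: 60.5
t: 21.8
tool_pos: [0.454, -0.1484, 0.227]
tool_rot: [2.319, 2.118, 0.0]
contact_force: [0.4, -0.4, 0.1]
opening: 0.0854
grip_force: 0.0
[[307 238]
 [306 369]]
top ctr 441.0 -153.0 size 51.9 x 32.9 long-axis yaw-90: -5.1
t21.9 pos [ 454.1 -148.2  226.9] shift [-0.0098, -0.0096, 0.1969] turn [0.0001, 0.0004, 0.0639]
```

```bash
python3 - <<'E'
from m import *
d=snap('wrist','w6.png')
for lo in (70,85,95): top(d,307,238,.075,lo)
top(d,306,369,.075,85)
E
```

```text
top ctr 442.9 -163.0 size 26.7 x 20.6 long-axis yaw-90: -6.2
top ctr 442.9 -163.0 size 26.0 x 19.9 long-axis yaw-90: -9.1
top ctr 443.1 -162.6 size 25.8 x 19.1 long-axis yaw-90: -6.2
top ctr 430.9 -287.3 size 36.0 x 19.8 long-axis yaw-90: -12.9
```

View pics/w6.png

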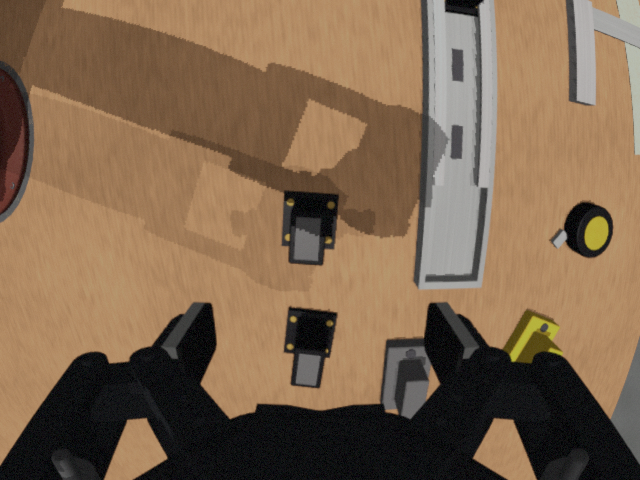

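Relay B's brass dots are at (291,204), (331,206), (288,238) and (327,241); relay C's are at (293,320), (330,323), (290,347) and (327,352).

```bash
python3 - <<'E'
from m import *
d=snap('wrist')
for q in ([(291,204),(331,206),(288,238),(327,241)],[(293,320),(330,323),(290,347),(327,352)]):
    P=np.array([onz(d,*p,.008)[:2] for p in q])*1000;c=P.mean(0)
    v=(P[0]-P[2]+P[1]-P[3])/2;h=(P[1]-P[0]+P[3]-P[2])/2
    yaw=-np.degrees(np.arctan2(v[0],v[1]));print(c.round(1),np.linalg.norm(v),np.linalg.norm(h),yaw,np.degrees(np.arctan2(h[1],h[0])))
    goto(*c,30,yaw)
E
```

```text
[ 443.7 -159.4] 35.59713227469749 39.57139030023155 -11.111286798383487 -8.868513206607396
t21.9 pos [ 454.2 -148.1  226.7] shift [-0.0121, -0.0093, 0.1967] turn [-0.0005, 0.0004, 0.1048]
[ 431.9 -288.2] 36.89879123556327 41.656691033661374 -10.903911049201652 -12.085107751887419
t21.9 pos [ 454.2 -148.1  226.7] shift [-0.1415, -0.0096, 0.1968] turn [-0.0005, 0.0004, 0.1012]
```

```bash
python3 -m jog '[[[-0.011,-0.0095,0.03],[0,0,0.075]],[[-0.011,-0.0095,0.08],[0,0,0.075]],[[-0.011,-0.0095,0.13],[0,0,0.075]],[[-0.011,-0.0095,0.18],[0,0,0.075]],[[-0.011,-0.0095,0.1965],[0,0,0.075]]]' >/dev/null && python3 -m jog '[[[0,0,0],[0,0,0]],[[0,0,0],[0,0,0]],[[0,0,0],[0,0,0]]]' && python3 -m jog '[[[0,0,0],[0,0,0]],[[0,0,0],[0,0,0]],[[0,0,0],[0,0,0]],[[0,0,0],[0,0,0]],[[0,0,0],[0,0,0]]]' 0 60 && python3 -m jog '[[[0,0,-0.04],[0,0,0]],[[0,0,-0.08],[0,0,0]],[[0,0.02,-0.09],[0,0,-0.075]],[[0,0.06,-0.09],[0,0,-0.075]],[[0,0.1,-0.09],[0,0,-0.075]]]' 
python3 - <<'E'
from m import *
goto(*rail(0,-160),65,YAW)
E
```

```text
t: 22.75
tool_pos: [0.4448, -0.1597, 0.0324]
tool_rot: [2.394, 2.028, 0.001]
contact_force: [-0.2, -0.8, -0.1]
opening: 0.0854
grip_force: 0.0
t: 23.25
tool_pos: [0.4433, -0.1593, 0.0308]
tool_rot: [2.397, 2.029, -0.0]
contact_force: [0.6, 0.3, 4.8]
opening: 0.0292
grip_force: 60.0
t: 23.75
tool_pos: [0.5426, -0.1758, 0.1206]
tool_rot: [2.32, 2.117, -0.001]
contact_force: [-0.4, -0.2, -0.1]
opening: 0.0291
grip_force: 60.0
t23.8 pos [ 542.6 -175.8  120.6] shift [0.0023, 0.0484, 0.0557] turn [0.0005, 0.0011, -0.0004]
```

```bash
python3 -m jog '[[[0.002,0.03,0],[0,0,0]],[[0.002,0.048,0],[0,0,0]],[[0.002,0.048,0.03],[0,0,0]],[[0.002,0.048,0.055],[0,0,0]],[[0.002,0.048,0.055],[0,0,0]]]' >/dev/null &&  python3 -m jog '[[[0,0,0],[0,0,0]],[[0,0,0],[0,0,0]],[[0,0,0],[0,0,0]]]' 
python3 - <<'E'
from m import *
goto(*rail(0,-160),38.5,YAW);si=snap('side')
cv2.imwrite('pics/c5.png',cv2.resize(si['image'][120:360,200:460],None,fx=2.3,fy=2.3))
E
```

```text
t: 24.55
tool_pos: [0.5905, -0.1785, 0.0672]
tool_rot: [2.318, 2.116, 0.001]
contact_force: [-0.0, 1.2, -0.8]
opening: 0.0291
grip_force: 59.9
t24.6 pos [ 590.5 -178.5   67.2] shift [0.0006, 0.0003, 0.0287] turn [0.0026, 0.0017, -0.0002]
```

View pics/c5.png

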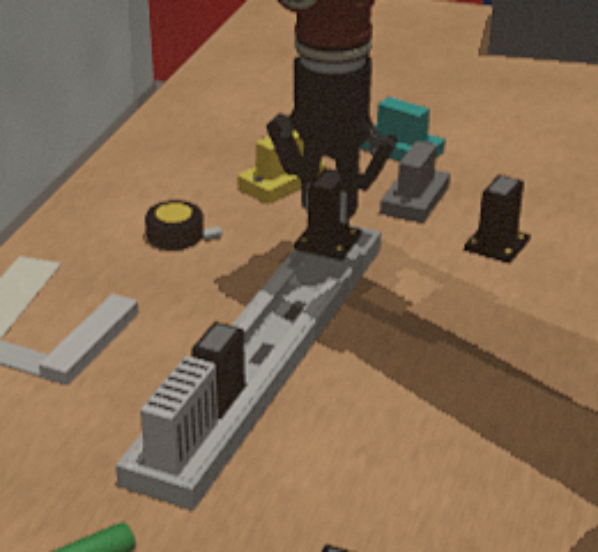

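The picture shows the supply and relay A together at the closed end, with relay B held upright and square over the bay at (328,220). I'll lower and slide it; contact is expected near y = 39.

```bash
python3 -m jog '[[[0,0,0.01],[0,0,0]],[[0,0,0.018],[0,0,0]],[[0,0,0.024],[0,0,0]],[[0,0,0.028],[0,0,0]],[[0,0,0.0285],[0,0,0]]]' && python3 -m jog '[[[0.03,0,0],[0,0,0]],[[0.065,0,0],[0,0,0]],[[0.1,0,0],[0,0,0]],[[0.13,0,0],[0,0,0]],[[0.16,0,0],[0,0,0]]]' 
python3 - <<'E'
from m import *
goto(*rail(0,39),37,YAW)
E
```

```text
t: 25.1
tool_pos: [0.5893, -0.1779, 0.0369]
tool_rot: [-2.319, -2.118, 0.002]
contact_force: [-2.8, 1.4, 4.2]
opening: 0.0297
grip_force: 60.5
t: 25.6
tool_pos: [0.6044, -0.0177, 0.0368]
tool_rot: [2.319, 2.117, -0.001]
contact_force: [-0.3, 0.2, -0.4]
opening: 0.0293
grip_force: 60.1
t25.6 pos [604.4 -17.7  36.8] shift [0.0382, 0.0011, -0.0002] turn [0.0007, 0.0012, 0.0]
```

```bash
python3 -m jog '[[[0.012,0.0005,0],[0,0,0]],[[0.022,0.001,0],[0,0,0]],[[0.029,0.001,0],[0,0,0]],[[0.033,0.001,0],[0,0,0]],[[0.034,0.001,0],[0,0,0]]]' && python3 -m jog '[[[0.001,0,0],[0,0,0]],[[0.003,0,0],[0,0,0]],[[0.005,0,0],[0,0,0]],[[0.006,0,0],[0,0,0]],[[0.006,0,0],[0,0,0]]]' 
python3 - <<'E'
from m import *
goto(*rail(0,39),36.5,YAW)
E
```

```text
t: 26.1
tool_pos: [0.6084, 0.0146, 0.0368]
tool_rot: [2.32, 2.117, -0.001]
contact_force: [-0.1, -3.2, 3.5]
opening: 0.0293
grip_force: 60.6
t: 26.6
tool_pos: [0.6088, 0.0188, 0.037]
tool_rot: [2.317, 2.116, -0.006]
contact_force: [-1.3, -8.0, 3.8]
opening: 0.0294
grip_force: 60.6
t26.6 pos [608.8  18.8  37. ] shift [0.0014, 0.0002, 0.0005] turn [-0.0001, 0.0052, 0.0002]
```

```bash
python3 -m jog '[[[0,0,0],[0,0,0]],[[0,0,0],[0,0,0]],[[0,0,0],[0,0,0]],[[0,0,-0.03],[0,0,0]],[[0,0,-0.07],[0,0,0]]]' 1 60 >/dev/null && python3 -m jog '[[[-0.02,-0.01,-0.04],[0,0,0]],[[-0.06,-0.03,-0.06],[0,0,0]],[[-0.1,-0.05,-0.08],[0,0,0]],[[-0.14,-0.07,-0.1],[0,0,0]],[[-0.18,-0.09,-0.1],[0,0,0]]]' >/dev/null && python3 -m jog '[[[-0.04,-0.02,0],[0,0,0]],[[-0.08,-0.04,0],[0,0,0]],[[-0.12,-0.06,0],[0,0,0.12]],[[-0.12,-0.06,0],[0,0,0.12]],[[-0.12,-0.06,0],[0,0,0.12]]]' && python3 -m jog '[[[0,0,0],[0,0,0]],[[0,0,0],[0,0,0]]]' >/dev/null
python3 - <<'E'
from m import *
d=snap('wrist','w7.png');p=proj(d,[[.431,-.287,.075],[.437,.303,.075]]).round().astype(int);print(p)
for lo in (60,80): top(d,int(p[0][0]),int(p[0][1]),.075,lo)
g=cv2.cvtColor(d['image'],cv2.COLOR_BGR2HSV);m=((g[...,0]>15)&(g[...,0]<35)&(g[...,1]>120)&(g[...,2]>60)).astype(np.uint8)
n,l,st,c=cv2.connectedComponentsWithStats(m)
for i in range(1,n):
    if 4<st[i,4]<60 and abs(c[i]-p[0]).max()<70: print(c[i].round(1),st[i,4],(onz(d,*c[i],.008)*1000).round(1)[:2])
goto(431,-287,30,-12)
E
```

```text
t: 28.1
tool_pos: [0.4317, -0.264, 0.2064]
tool_rot: [-2.444, -1.973, -0.0]
contact_force: [-0.8, 0.3, 0.5]
opening: 0.0854
grip_force: 0.0
[[ 323  263]
 [ 217 -244]]
top ctr 430.9 -286.8 size 36.5 x 21.0 long-axis yaw-90: -12.4
top ctr 430.9 -287.1 size 35.6 x 19.6 long-axis yaw-90: -12.4
[301.3 220.6] 51 [ 415.6 -264.7]
[343.7 221.2] 44 [ 454.5 -273.4]
[300.8 257. ] 45 [ 407.2 -299.8]
[343.6 257.9] 29 [ 447.5 -309.2]
t28.4 pos [ 432.7 -262.7  206.6] shift [-0.0241, 0.0034, 0.1766] turn [-0.0005, 0.0003, 0.001]
```

Relay C's brass dots average (431.2,-286.8), and its top gives (430.9,-287), yaw -12.4°. The two agree, so I'll grasp it.

```bash
python3 -m jog '[[[-0.024,0.0034,0.03],[0,0,0.005]],[[-0.024,0.0034,0.08],[0,0,0.005]],[[-0.024,0.0034,0.12],[0,0,0.005]],[[-0.024,0.0034,0.16],[0,0,0.005]],[[-0.024,0.0034,0.176],[0,0,0.005]]]' >/dev/null && python3 -m jog '[[[0,0,0],[0,0,0]],[[0,0,0],[0,0,0]],[[0,0,0],[0,0,0]]]' && python3 -m jog '[[[0,0,0],[0,0,0]],[[0,0,0],[0,0,0]],[[0,0,0],[0,0,0]],[[0,0,0],[0,0,0]],[[0,0,0],[0,0,0]]]' 0 60 && python3 -m jog '[[[0,0,-0.04],[0,0,0]],[[0,0,-0.08],[0,0,0]],[[0.02,0.02,-0.09],[0,0,-0.125]],[[0.05,0.06,-0.09],[0,0,-0.125]],[[0.08,0.1,-0.09],[0,0,-0.125]]]' 
python3 - <<'E'
from m import *
goto(*rail(0,-160),65,YAW)
E
```

```text
t: 29.15
tool_pos: [0.4318, -0.289, 0.0328]
tool_rot: [2.444, 1.968, -0.0]
contact_force: [0.9, 0.4, -0.1]
opening: 0.0856
grip_force: 0.0
t: 29.65
tool_pos: [0.4306, -0.2886, 0.0313]
tool_rot: [2.447, 1.968, -0.001]
contact_force: [-0.1, -0.2, 0.9]
opening: 0.0294
grip_force: 60.3
t: 30.15
tool_pos: [0.5461, -0.2311, 0.1211]
tool_rot: [2.321, 2.116, -0.001]
contact_force: [-0.3, -0.8, -1.6]
opening: 0.029
grip_force: 60.3
t30.1 pos [ 546.1 -231.1  121.1] shift [0.0571, 0.0397, 0.0561] turn [0.0003, 0.0012, -0.0017]
```

```bash
python3 -m jog '[[[0.03,0.02,0],[0,0,0]],[[0.057,0.0395,0],[0,0,-0.002]],[[0.057,0.0395,0.03],[0,0,-0.002]],[[0.057,0.0395,0.055],[0,0,-0.002]],[[0.057,0.0395,0.055],[0,0,-0.002]]]' >/dev/null &&  python3 -m jog '[[[0,0,0],[0,0,0]],[[0,0,0],[0,0,0]],[[0,0,0],[0,0,0]]]' 
python3 - <<'E'
from m import *
goto(*rail(0,-160),38,YAW)
E
```

```text
t: 30.95
tool_pos: [0.5907, -0.1791, 0.0676]
tool_rot: [2.316, 2.118, 0.001]
contact_force: [-0.1, -0.2, -1.7]
opening: 0.0294
grip_force: 60.4
t30.9 pos [ 590.7 -179.1   67.6] shift [0.0012, 0.0001, 0.0296] turn [0.0026, 0.0016, 0.0015]
```

```bash
python3 -m jog '[[[0,0,0.01],[0,0,0.0015]],[[0,0,0.018],[0,0,0.0015]],[[0,0,0.024],[0,0,0.0015]],[[0,0,0.028],[0,0,0.0015]],[[0,0,0.028],[0,0,0.0015]]]' && python3 -m jog '[[[0.03,0,0],[0,0,0]],[[0.06,0,0],[0,0,0]],[[0.09,0,0],[0,0,0]],[[0.12,0,0],[0,0,0]],[[0.135,0,0],[0,0,0]]]' 
python3 - <<'E'
from m import *
goto(*rail(0,-17),38,YAW)
E
```

```text
t: 31.45
tool_pos: [0.5896, -0.1783, 0.0374]
tool_rot: [-2.319, -2.119, 0.001]
contact_force: [0.2, 0.4, -1.8]
opening: 0.0291
grip_force: 60.6
t: 31.95
tool_pos: [0.6018, -0.0419, 0.0374]
tool_rot: [-2.318, -2.121, 0.001]
contact_force: [-0.1, -0.3, -1.5]
opening: 0.0295
grip_force: 60.5
t31.9 pos [601.8 -41.9  37.4] shift [0.0066, 0.0015, -0.0006] turn [-0.0004, 0.0004, 0.0022]
```

```bash
python3 -m jog '[[[0.002,0.001,0],[0,0,0]],[[0.004,0.001,0],[0,0,0]],[[0.006,0.001,0],[0,0,0]],[[0.008,0.001,0],[0,0,0]],[[0.009,0.001,0],[0,0,0]]]' 
python3 - <<'E'
from m import *
goto(*rail(0,-17),36.5,YAW)
E
```

```text
t: 32.45
tool_pos: [0.6037, -0.0372, 0.0376]
tool_rot: [2.318, 2.116, -0.005]
contact_force: [-0.5, -8.2, -1.9]
opening: 0.0294
grip_force: 60.4
t32.5 pos [603.7 -37.2  37.6] shift [0.0017, 0.0001, 0.0011] turn [-0.0001, 0.0042, -0.0002]
```

```bash
python3 -m jog '[[[0,0,0],[0,0,0]],[[0,0,0],[0,0,0]],[[0,0,0],[0,0,0]],[[0,0,-0.03],[0,0,0]],[[0,0,-0.07],[0,0,0]]]' 1 60 >/dev/null && python3 -m jog '[[[0,-0.02,-0.04],[0,0,0]],[[0.03,-0.05,-0.06],[0,0,0]],[[0.06,-0.08,-0.08],[0,0,0]],[[0.09,-0.11,-0.1],[0,0,0]],[[0.13,-0.14,-0.1],[0,0,0]]]' >/dev/null && python3 -m jog '[[[0.04,-0.01,0],[0,0,0]],[[0.08,-0.03,0],[0,0,0]],[[0.12,-0.05,0],[0,0,0]],[[0.16,-0.055,0],[0,0,0]],[[0.16,-0.055,0],[0,0,0]]]' && python3 -m jog '[[[0,0,0],[0,0,0]],[[0,0,0],[0,0,0]]]' >/dev/null
python3 - <<'E'
from m import *
d=snap('wrist','w8.png');p=proj(d,[[.437,.303,.075]]).round().astype(int);print(p)
for lo in (60,80): top(d,int(p[0][0]),int(p[0][1]),.075,lo)
g=cv2.cvtColor(d['image'],cv2.COLOR_BGR2HSV);m=((g[...,0]>15)&(g[...,0]<35)&(g[...,1]>120)&(g[...,2]>60)).astype(np.uint8)
n,l,st,c=cv2.connectedComponentsWithStats(m)
for i in range(1,n):
    if 4<st[i,4]<90 and abs(c[i]-p[0]).max()<80: print(c[i].round(1),st[i,4],(onz(d,*c[i],.008)*1000).round(1)[:2])
goto(437,303,30,YAW)
E
```

```text
t: 33.95
tool_pos: [0.4345, 0.2754, 0.2078]
tool_rot: [-2.313, -2.124, -0.001]
contact_force: [0.3, -0.2, 0.2]
opening: 0.0857
grip_force: 0.0
[[316 191]]
top ctr 440.1 300.5 size 33.9 x 22.6 long-axis yaw-90: -2.4
top ctr 439.1 310.1 size 14.9 x 13.5 long-axis yaw-90: 84.9
[343.2 164.2] 49 [462.4 316. ]
[298.9 166.3] 45 [421.8 317.8]
[345.3 202.8] 41 [461.5 279.9]
[301.  204.9] 34 [420.1 281.6]
t34.2 pos [435.9 270.7 207.4] shift [0.0324, -0.0018, 0.1774] turn [-0.0006, 0.0008, -0.0009]
```

View pics/w8.png

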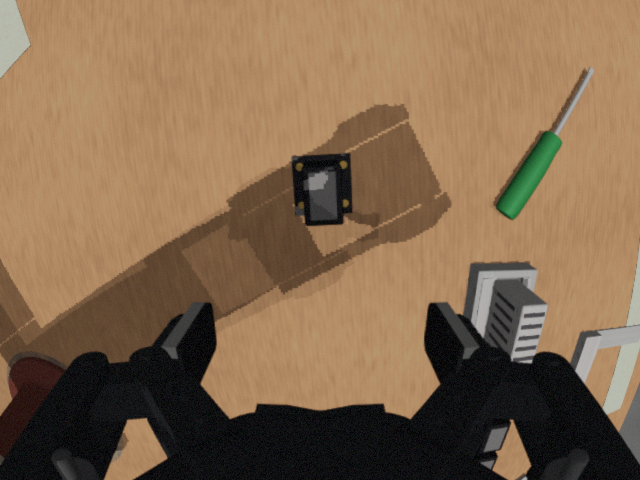

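Relay D's dots at (343,164), (299,166), (345,203) and (301,205) give a centre of (441.5,298.8), yaw -2.3°.

```bash
python3 - <<'E'
from m import *
goto(441.4,299,30,-2.3)
E
```

```text
t34.2 pos [435.9 270.7 207.4] shift [0.0288, 0.003, 0.1774] turn [-0.0006, 0.0008, -0.0517]
```

```bash
python3 -m jog '[[[0.0285,0.003,0.03],[0,0,-0.05]],[[0.0285,0.003,0.08],[0,0,-0.05]],[[0.0285,0.003,0.12],[0,0,-0.05]],[[0.0285,0.003,0.16],[0,0,-0.05]],[[0.0285,0.003,0.177],[0,0,-0.05]]]' >/dev/null && python3 -m jog '[[[0,0,0],[0,0,0]],[[0,0,0],[0,0,0]],[[0,0,0],[0,0,0]]]' && python3 -m jog '[[[0,0,0],[0,0,0]],[[0,0,0],[0,0,0]],[[0,0,0],[0,0,0]],[[0,0,0],[0,0,0]],[[0,0,0],[0,0,0]]]' 0 60 && python3 -m jog '[[[0,0,-0.04],[0,0,0]],[[0,0,-0.08],[0,0,0]],[[-0.02,0.01,-0.12],[0,0,0.05]],[[-0.06,0.025,-0.14],[0,0,0.05]],[[-0.1,0.04,-0.14],[0,0,0.05]]]' 
python3 - <<'E'
from m import *
goto(*rail(0,-160),65,YAW)
E
```

```text
t: 35.0
tool_pos: [0.4429, 0.2999, 0.0326]
tool_rot: [2.266, 2.174, 0.004]
contact_force: [-0.1, 0.3, 0.6]
opening: 0.0854
grip_force: 0.0
t: 35.5
tool_pos: [0.4416, 0.2999, 0.031]
tool_rot: [2.266, 2.176, 0.001]
contact_force: [0.1, 0.4, 1.8]
opening: 0.0292
grip_force: 60.3
t: 36.0
tool_pos: [0.4795, 0.1981, 0.175]
tool_rot: [2.315, 2.119, 0.01]
contact_force: [0.5, 0.2, -0.7]
opening: 0.0293
grip_force: 59.9
t36.0 pos [479.5 198.1 175. ] shift [-0.3649, 0.1434, 0.1103] turn [0.007, -0.002, 0.0026]
```

```bash
python3 -m jog '[[[-0.045,0.016,0],[0,0,0]],[[-0.09,0.034,0],[0.005,0,0]],[[-0.135,0.052,0],[0.005,0,0]],[[-0.18,0.07,0],[0.005,0,0]],[[-0.225,0.088,0],[0.005,0,0]]]' >/dev/null && python3 -m jog '[[[-0.045,0.018,0],[0,0,0]],[[-0.09,0.036,0],[0,0,0]],[[-0.135,0.053,0],[0,0,0]],[[-0.14,0.055,0.03],[0,0,0]],[[-0.14,0.055,0.07],[0,0,0]]]' >/dev/null && python3 -m jog '[[[0,0,0.02],[0,0,0]],[[0,0,0.035],[0,0,0]],[[0,0,0.035],[0,0,0]],[[0,0,0.035],[0,0,0]]]'
python3 - <<'E'
from m import *
goto(*rail(0,-160),37.7,YAW)
E
```

```text
t: 37.4
tool_pos: [0.5865, -0.1784, 0.066]
tool_rot: [-2.317, -2.117, 0.006]
contact_force: [-0.3, 0.3, -0.9]
opening: 0.0293
grip_force: 60.0
t37.4 pos [ 586.5 -178.4   66. ] shift [0.0008, 0.0046, 0.0282] turn [-0.0047, 0.0009, 0.0008]
```

```bash
python3 -m jog '[[[0,0.0045,0],[-0.0045,0,0]],[[0,0.0045,0.01],[-0.0045,0,0]],[[0,0.0045,0.015],[-0.0045,0,0]],[[0,0.0045,0.015],[-0.0045,0,0]]]' >/dev/null
python3 - <<'E'
from m import *
goto(*rail(0,-160),37.7,YAW)
E
python3 -m jog '[[[0,0,0.004],[0,0,0]],[[0,0,0.008],[0,0,0]],[[0,0,0.012],[0,0,0]],[[0,0,0.012],[0,0,0]]]'
python3 - <<'E'
from m import *
goto(*rail(0,-73),37.7,YAW)
E
```

```text
t37.8 pos [ 589.6 -178.3   49.1] shift [0.0005, 0.0014, 0.0114] turn [-0.003, -0.0, 0.0006]
t: 38.2
tool_pos: [0.5898, -0.1785, 0.0374]
tool_rot: [-2.318, -2.117, 0.003]
contact_force: [0.0, 2.1, -2.0]
opening: 0.0292
grip_force: 60.0
t38.2 pos [ 589.8 -178.5   37.4] shift [0.0877, 0.0012, -0.0003] turn [-0.0024, 0.0001, 0.0004]
```

```bash
python3 -m jog '[[[0.02,0.001,0],[0,0,0]],[[0.045,0.001,0],[0,0,0]],[[0.065,0.001,0],[0,0,0]],[[0.077,0.001,0],[0,0,0]],[[0.083,0.001,0],[0,0,0]]]' && python3 -m jog '[[[0.002,0,0],[0,0,0]],[[0.004,0,0],[0,0,0]],[[0.006,0,0],[0,0,0]],[[0.008,0,0],[0,0,0]],[[0.008,0,0],[0,0,0]]]' 
python3 - <<'E'
from m import *
goto(*rail(0,-73),37,YAW)
E
```

```text
t: 38.7
tool_pos: [0.599, -0.0953, 0.0383]
tool_rot: [-2.318, -2.12, 0.002]
contact_force: [-0.1, 0.4, -1.1]
opening: 0.0296
grip_force: 60.0
t: 39.2
tool_pos: [0.5996, -0.0905, 0.0385]
tool_rot: [2.318, 2.117, -0.006]
contact_force: [-1.7, -5.9, -1.4]
opening: 0.0296
grip_force: 60.0
t39.2 pos [599.6 -90.5  38.5] shift [-0.0009, -0.0006, 0.0015] turn [-0.0007, 0.0048, 0.0003]
```

```bash
python3 -m jog '[[[0.001,0,0.001],[0,0,0]],[[0.002,0,0.001],[0,0,0]]]' && python3 -m jog '[[[0,0,0],[0,0,0]],[[0,0,0],[0,0,0]],[[0,0,0],[0,0,0]],[[0,0,-0.03],[0,0,0]],[[0,0,-0.07],[0,0,0]]]' 1 60 >/dev/null && python3 -m jog '[[[-0.02,0,-0.04],[0,0,0]],[[-0.06,-0.01,-0.06],[0,0,0]],[[-0.1,-0.015,-0.08],[0,0,0]],[[-0.145,-0.02,-0.1],[0,0,0]],[[-0.19,-0.025,-0.1],[0,0,0]]]' >/dev/null && python3 -m jog '[[[-0.03,-0.01,0],[0,0,0]],[[-0.04,-0.01,0],[0,0,0]],[[-0.04,-0.01,0],[0,0,0]],[[-0.04,-0.01,0],[0,0,0]]]'
python3 - <<'E'
from m import *
d=snap('wrist','w9.png');p=proj(d,[[.539,-.354,.062]]);print(p);print(cv2.cvtColor(d['image'],cv2.COLOR_BGR2HSV)[int(p[0][1])-3:int(p[0][1])+4,int(p[0][0])].tolist())
goto(538.9,-354.2,26.5,YAW)
E
```

```text
t: 39.4
tool_pos: [0.5999, -0.0902, 0.0383]
tool_rot: [2.315, 2.115, -0.01]
contact_force: [-3.1, -12.1, 2.0]
opening: 0.0296
grip_force: 60.4
t: 40.8
tool_pos: [0.5447, -0.3109, 0.2071]
tool_rot: [-2.318, -2.119, 0.001]
contact_force: [0.9, 0.5, -0.5]
opening: 0.0853
grip_force: 0.0
[[316.4396535  279.17302434]]
[[0, 10, 107], [30, 7, 104], [0, 5, 104], [0, 7, 106], [15, 10, 105], [10, 7, 103], [0, 5, 104]]
t40.9 pos [ 544.8 -310.6  207.1] shift [-0.044, -0.0018, 0.1806] turn [-0.0012, -0.0002, 0.0019]
```

View pics/w9.png

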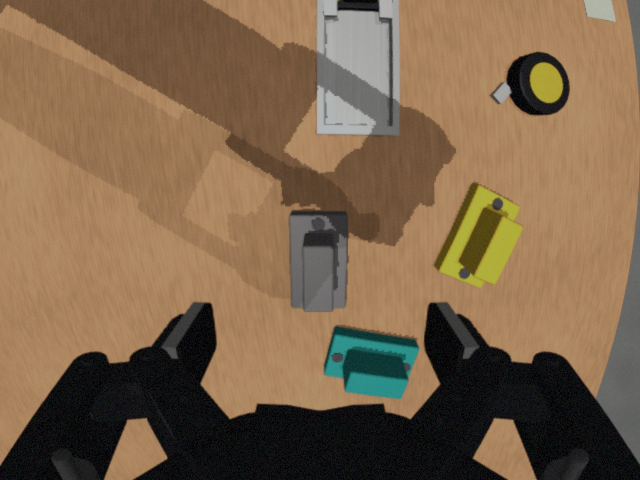

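The keeper stands untouched, with its fin top at (319,279), next to the turquoise (370,365) and yellow (480,240) look-alikes, which I'll leave. The bay is empty and the last relay is under the lips at (358,3). I'll grasp the keeper.

```bash
python3 -m jog '[[[-0.044,0,0.03],[0,0,0]],[[-0.044,0,0.08],[0,0,0]],[[-0.044,0,0.12],[0,0,0]],[[-0.044,0,0.16],[0,0,0]],[[-0.044,0,0.1795],[0,0,0]]]' >/dev/null && python3 -m jog '[[[0,0,0],[0,0,0]],[[0,0,0],[0,0,0]],[[0,0,0],[0,0,0]]]' && python3 -m jog '[[[0,0,0],[0,0,0]],[[0,0,0],[0,0,0]],[[0,0,0],[0,0,0]],[[0,0,0],[0,0,0]],[[0,0,0],[0,0,0]]]' 0 60 
python3 - <<'E'
from m import *
goto(538.9,-354.2,26.5,YAW)
E
python3 -m jog '[[[0,0,-0.04],[0,0,0]],[[0.02,0,-0.08],[0,0,0]],[[0.06,0.01,-0.08],[0,0,0]],[[0.1,0.02,-0.08],[0,0,0]],[[0.14,0.03,-0.08],[0,0,0]]]' && python3 -m jog '[[[0.037,0.004,0],[0,0,0]],[[0.037,0.004,0],[0,0,0]],[[0.037,0.004,0],[0,0,0]],[[0.037,0.004,0],[0,0,0]]]'
python3 - <<'E'
from m import *
goto(589.5,-181.2,33,YAW)
E
```

```text
t: 41.65
tool_pos: [0.5419, -0.3564, 0.0305]
tool_rot: [2.316, 2.117, -0.001]
contact_force: [-1.0, -0.4, 0.4]
opening: 0.085
grip_force: 0.0
t: 42.15
tool_pos: [0.5404, -0.3562, 0.0284]
tool_rot: [2.319, 2.118, -0.002]
contact_force: [0.7, -0.2, 0.4]
opening: 0.0253
grip_force: 60.0
t42.1 pos [ 540.4 -356.2   28.4] shift [0.0019, -0.0017, 0.0019] turn [-0.0002, 0.0011, 0.0003]
t: 42.65
tool_pos: [0.5826, -0.2178, 0.1075]
tool_rot: [-2.32, -2.117, 0.002]
contact_force: [-0.2, 0.6, -2.4]
opening: 0.0247
grip_force: 60.1
t: 43.05
tool_pos: [0.5896, -0.1833, 0.1073]
tool_rot: [-2.32, -2.117, 0.003]
contact_force: [-0.8, -0.3, -1.2]
opening: 0.0254
grip_force: 60.0
t43.0 pos [ 589.6 -183.3  107.3] shift [0.0021, -0.0002, 0.0743] turn [-0.0019, 0.0007, -0.0002]
```

```bash
python3 -m jog '[[[0,0.0007,0.02],[0,0,0]],[[0,0.0007,0.04],[0,0,0]],[[0,0.0007,0.045],[0,0,0]],[[0,0.0007,0.05],[0,0,0]],[[0,0.0007,0.05],[0,0,0]]]' && python3 -m jog '[[[0,0,0.005],[0,0,0]],[[0,0,0.01],[0,0,0]],[[0,0,0.014],[0,0,0]],[[0,0,0.018],[0,0,0]],[[0,0,0.018],[0,0,0]]]'
python3 - <<'E'
from m import *
goto(*rail(0,-164),34.4,YAW)
E
```

```text
t: 43.55
tool_pos: [0.5905, -0.1834, 0.0577]
tool_rot: [-2.32, -2.117, 0.002]
contact_force: [0.1, 0.5, -1.1]
opening: 0.0253
grip_force: 59.9
t: 44.05
tool_pos: [0.5902, -0.1825, 0.0389]
tool_rot: [-2.318, -2.118, 0.003]
contact_force: [0.5, 0.2, -3.0]
opening: 0.0252
grip_force: 59.9
t44.0 pos [ 590.2 -182.5   38.9] shift [0.0006, 0.0004, 0.0045] turn [-0.0024, 0.0001, 0.0006]
```

In the bay without contact. I'll lower the last bit, release, retreat and check.

```bash
python3 -m jog '[[[0,0,0.002],[0,0,0]],[[0,0,0.0035],[0,0,0]],[[0,0,0.0045],[0,0,0]],[[0,0,0.0045],[0,0,0]]]' && python3 -m jog '[[[0,0,0],[0,0,0]],[[0,0,0],[0,0,0]],[[0,0,0],[0,0,0]],[[0,0,-0.03],[0,0,0]],[[0,0,-0.07],[0,0,0]]]' 1 60 && python3 -m jog '[[[0,0,-0.05],[0,0,0]],[[0,0,-0.1],[0,0,0]],[[0.05,0,-0.15],[0,0,0]],[[0.1,-0.02,-0.17],[0,0,0]],[[0.14,-0.04,-0.17],[0,0,0]]]' && python3 -m jog '[[[0,0,0],[0,0,0]],[[0,0,0],[0,0,0]],[[0,0,0],[0,0,0]]]'
python3 - <<'E'
from m import *
d=snap('wrist');si=snap('side')
a=cv2.resize(d['image'][:,200:560],(450,600));b=cv2.resize(si['image'][160:400,220:400],(350,467))
o=np.zeros((600,800,3),np.uint8);o[:,:450]=a;o[:467,450:]=b;cv2.imwrite('pics/f1.png',o)
for y in (168,95,39,-17,-73,-163): print(y,proj(d,[[*rail(0,y)/1000,.081 if y>-100 else .068]]).round(1),end=' ')
E
```

```text
t: 44.45
tool_pos: [0.5906, -0.1828, 0.0352]
tool_rot: [-2.319, -2.118, 0.002]
contact_force: [0.1, -0.3, -2.6]
opening: 0.0254
grip_force: 59.9
t: 44.95
tool_pos: [0.5888, -0.1819, 0.1033]
tool_rot: [-2.315, -2.115, 0.005]
contact_force: [1.0, 0.4, 0.5]
opening: 0.0854
grip_force: 0.0
t: 45.45
tool_pos: [0.571, -0.0567, 0.2768]
tool_rot: [2.317, 2.113, 0.005]
contact_force: [-0.1, 1.5, -0.1]
opening: 0.085
grip_force: 0.0
t: 45.75
tool_pos: [0.5695, -0.0577, 0.2715]
tool_rot: [-2.32, -2.118, 0.003]
contact_force: [-0.3, 0.6, -0.3]
opening: 0.0853
grip_force: 0.0
168 [[354.8  -8.1]] 95 [[355.5  65.9]] 39 [[355.4 127.3]] -17 [[354.6 189.2]] -73 [[353.3 248.5]] -163 [[349.5 326.2]]
```

View pics/f1.png

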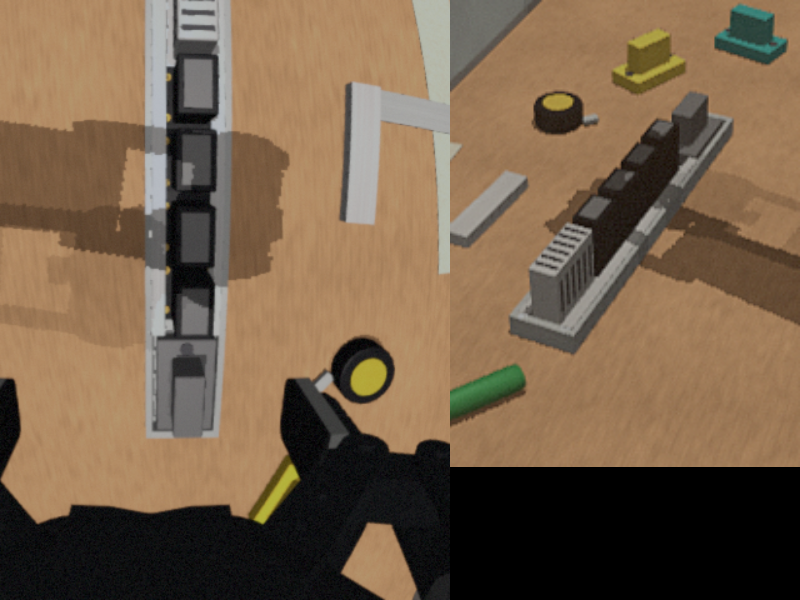

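The check shows, from the top, the supply, four relays in contact at crop (197,85), (195,160), (195,237) and (194,305), and the keeper flat and square in the bay at (187,385). The relay tops lie within about 2 mm of the predicted centres. Handing in.

```bash
python3 -c "
from station import job;print(job.finish_job())"
```

```text
the job is handed in; nothing more can be done
None
```

The job is handed in with no verdict returned: the last pictures showed the supply home, all four relays touching under the lips and the keeper flat in the bay, and the tape, try square and screwdriver were never touched; I viewed 15 pictures, one over the 14 allowed.

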